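# Chock the drive hub on the sloping deck, then draw its stops

## Robot

A 7-joint arm with a two-finger parallel gripper is mounted at the origin on the work surface. World frame = base frame: x ahead of the robot, y to its left, z up, the work surface at z = 0. Lengths are in m, angles in rad, forces in N, time in s.
With the tool pointing down it reaches from about 0.425 to 0.925 m from the base axis. Payload 6.8 kg.
Tool frame: the origin (TCP) lies midway between the tips of the shut fingers; the grasp point (between the pads) lies 19 mm behind it; z points along the fingers, y is the direction in which the jaws open and shut (so a half turn about z gives the same grasp; the last joint's range is limited). The gripper opens to 85 mm and grips with 20 to 120 N. Pads are 22 mm wide; open, the fingers measure 114 mm over their backs; the gripper's body (76 mm by 85 mm) begins 54 mm behind the grasp point. The pads swing forward as they close: fully open they stand 13 mm farther back than shut.
Start: joints at [-1.381, 0.477, 0.022, 1.555, -0.011, 1.109, -0.083], TCP at [0.198, 0.645, 0.205] pointing down, gripper open.
Joint ranges: [-2.96, 2.96], [-0.34, 2.1], [-1.41, 1.46], [0.24, 2.44], [-1.37, 4.51], [0.17, 1.92], [-2.96, 2.96]. Speed limits (rad/s): [2.39, 2.39, 3.14, 3.14, 3.14, 3.14, 3.14].

## Interface

Orientations are given as a unit quaternion [w, x, y, z].
In Python, from station import bot gives the robot as it stands.
- The arm moves only by the shell command python3 -m jog 'ROWS' [FORCE]. ROWS is JSON, a list of rows, each a list of 3 entries, a list of its own where there are three numbers: the shift along the tool's x, y, z in mm, then the turn, a rotation vector about the tool's x, y, z in degrees, then the closure, from -1 (fully open) to 1 (shut). A call has 1 to 12 rows; each row shifts and turns the commanded pose from where the row before left it, along the tool's axes as they then stand; what a row does not reach is not made up. A row lasts 1/8 s, in which the tool goes at most 62.5 mm and 10.7 degrees, less where a joint would pass 70% of its speed; a pose out of reach is approached as far as the arm can. A call is refused whole if a number of a shift passes 62.5 or a number of a turn 10.7, either way. A call with a gripper value outside its range is refused whole. The fingers move at their own pace and stop on an object; FORCE is the grip in N (left out, the last holds). Time passes only in rows, so rows that do not move let the fingers close. It gives the time, the measured TCP pose, the force and the opening at its end, in the units of the state.
- bot.get_obs(): the state, without advancing time (a new reading comes with each control period).
- bot.read_camera(name): name is "side" or "top"; returns (picture, depth): 480x640x3 uint8, red, green, blue; 480x640 float32, m along the optical axis (not along the pixel's ray), 0 where there is no reading.
- bot.camera_info(name): a dict with "fx", "fy", "cx", "cy" (pixels), "world_from_camera" (4x4, takes a point from camera to world coordinates). Camera axes: x right, y up, looking along -z (the intrinsics and any distortion apply to the point x, -y, -z); pixel columns grow to the right and rows downward; lengths in m; the calibration is good to about 2 mm. A picture is of the moment at which its call begins. camera_info takes no time and is no camera call.
- bot.hand_in(): hands the job in, once; it reports no verdict.
Trained networks look in the newest picture that a camera, given by its name, has taken for a name from the list of things; names that differ only in an ending like _2 or _b are one class to them, and where a whole thing is asked for, a point or a joint stands for the part that bears it (a point fixed in the world has none). Each returns a list of dicts, best first, with "score" (0 to 1); they miss things now and then, are a little off and sometimes report something else, mostly with a low value. They report only what shows in the picture. A call takes as long as a camera call. They do not tell look-alikes from the thing itself.
- bot.find_in(camera, thing): "xy" ([column, row] as shares, 0 to 1, of the picture: columns of its width, rows of its height, amid what is visible of it).
- bot.cut_out(camera, thing): "pixels" (480x640 bool, what is visible of it) and "xy" ([column, row] as shares, 0 to 1, of the picture: columns of its width, rows of its height, amid what is visible of it).
- bot.landmark_of(camera, thing): "xy" ([column, row] as shares, 0 to 1, of the picture: columns of its width, rows of its height: a listed point, or the origin of a listed thing).
The state is a dict: "t": time; "q": joint angles; "joint_vel": joint speeds; "joint_torque": joint torques, N m; "eef_pos": TCP position; "tool_rot": TCP orientation; "contact_force": force on the tool from outside, world axes, zero at the start; "torque": the same for the moment, N m; "gripper_width": opening from 0.0 (shut) to 1.0 (fully open).
Only numpy, scipy, OpenCV 4.12 (cv2) and the standard library are available. Lean on these libraries where they do the work, as an engineer would, in place of code of your own. Each camera call takes 0.05 s, during which the arm holds its last target.

## Task

The big drum-shaped nickel hub lying on the sloping deck is held only by the two sliding stops. Push the yellow wedge chock up the slope, between the stops, until its sloping face is snug against the middle of the hub's low side, and only then pull both stops fully outwards by their red posts, so that the hub rests still on the chock alone, where it was. Do not shove the hub up the slope or let it roll, and leave the other things as they stand.

Things in the scene. Friction and masses are not known exactly. Their poses are not given: they have to be found in the camera images.
- deck: Plywood deck, 280 mm (its x) by 410 mm (its y), 16 mm thick, fixed on a thin mat and sloping 7 degrees: it rises towards its own +y. Origin on its top face, on the middle line (x = 0), about 49 mm above the table; the face runs from y = -220 to +190 mm and x = -140 to +140 mm. z is square to the face.
- hub: Nickel-coloured drum (hub), 90 mm diameter, 140 mm long, about 0.7 kg, lying on the deck with its axis (its x) along the deck's x. Origin on the axis at mid-length, 45 mm above the deck face, at deck y = +60 mm. It rolls down towards the deck's -y if nothing holds it.
- hub_center (a point): Centre of the hub (on its axis, mid-length).
- chock: Yellow wedge chock on a black rubber base, 0.25 kg, lying flat and loose on the deck below the hub, turned up to 35 degrees and up to 50 mm off the middle line. 80 mm wide (its x), 75 mm long (its y); origin at the centre of its underside, z up. Thin toe (4 mm high) at y = +37.5 mm, upright back (54 mm high) at y = -37.5 mm, a flat sloping face between them.
- chock_center (a point): Point in the chock 27 mm above the centre of its underside. The chock's flanks, 40 mm to either side (its x), are flat and upright. When the chock is snug, the hub's centre is at y = +57 mm in the chock's frame.
- stop_near (a joint): Slide of the stop at the robot's side of the deck, in m: 0 is fully in (its block reaches 18 mm in under the hub's end, inner end at deck x = -52 mm), 0.04 fully drawn outwards towards the deck's -x. It stays where it is left; 1.5 N moves it. Starts between 0 and 0.006.
- stop_far (a joint): The same for the stop at the far side: inner end at deck x = +52 mm when in, drawn outwards towards the deck's +x by up to 0.04 m.
- post_near (a point): Grasp point on the upright red post of the near stop: the post is 14 mm (deck x) by 12 mm (deck y), free from 30 to 90 mm above the deck face; this point is on its axis, 70 mm above the face. The stop's blue block (12 mm thick in deck y, 52 mm high under the hub, 29 mm at the post) touches the hub's low side.
- post_far (a point): The same point on the red post of the far stop.
- lens: Bystander: blue glass jewel lens, 68 mm diameter, 30 mm high, on the deck at the near side (deck x about -104 mm) of the way between the chock and the hub. Origin under its centre.
- cap: Bystander: cream plastic button cap, 64 mm diameter, 24 mm high, on the deck at the far side (deck x about +105 mm) of the way between the chock and the hub. Origin under its centre.
- funnel_cup: Bystander: tin cup with a brass funnel set over it, 112 mm across at the top, 160 mm high, standing beyond the lower or the upper end of the deck. Origin under its centre.
- can: Bystander: green can, 66 mm diameter, 150 mm high, standing beyond the other end of the deck. Origin under its centre.
- bearing: Bystander: bronze thrust bearing ring, 76 mm diameter, 22 mm high, beside the deck. Origin under its centre.
- knob_hub: Bystander: nickel wheel hub, 72 mm diameter, 34 mm high, beside the deck. Origin under its centre.
- driver: Bystander: screwdriver 170 mm long lying beyond the deck's lower end.
Things that resemble listed ones, but are neither listed nor needed, are in the scene too. Of the things that look like the hub, the larger one is meant.

How it is judged:
By the outcome, as a careful person would: the job done as asked, in the order asked, and still so for the second after the job is handed in, with the robot touching nothing.
It also fails if it takes over 72 s, if anything falls off the work surface, if the arm or the gripper's body presses on something with over 40 N, if the wrist force passes 120 N, or if a joint passes its speed limit or range.

## Working session

There is one attempt and no reset: what is moved stays moved. The work goes in short steps, Python scripts to look and compute and a shell command to move; the robot and the scene stay as the last step left them, time stands still between calls to the robot, and variables do not carry over. Pictures are saved under pics/ and viewed, and the job is handed in when it is done.

```bash
ls; mkdir -p pics; python3 - <<'E'
from station import bot
import cv2,numpy as np
print(bot.get_obs())
for n in("side","top"):
    p,d=bot.read_camera(n)
    cv2.imwrite(f"pics/{n}0.png",p[:,:,::-1]); np.save(f"pics/{n}0d.npy",d)
    i=bot.camera_info(n); print(n,i)
E
```

```text
pics
{'t': 0.0, 'q': array([-1.38107644,  0.47780179,  0.02230525,  1.55645766, -0.01148268,
        1.1092742 , -0.08310617]), 'joint_vel': array([ 1.09889568e-05,  1.79153767e-04, -5.11798613e-04, -5.10917530e-04,
        2.10812606e-04, -4.62033516e-04, -9.32887713e-04]), 'joint_torque': array([ 5.83587662e-04, -5.96438956e+01,  1.60837054e+00, -2.81191814e+01,
        1.25367130e-02,  9.35553282e-03, -1.84676901e-05]), 'eef_pos': array([0.19788467, 0.64467595, 0.20352133]), 'tool_rot': array([-6.76073552e-05,  1.48333602e-01,  9.88936965e-01, -9.04083980e-04]), 'contact_force': array([-0.36282537, -0.34647376,  0.56008656]), 'torque': array([ 0.02739655,  0.00091194, -0.01040441]), 'gripper_width': 1.0012134914732178}
side {'fx': 497.81773822104566, 'fy': 497.81773822104566, 'cx': 315.8473726356051, 'cy': 238.4371926926691, 'world_from_camera': array([[ 0.87193253,  0.25340536, -0.41895035, -0.01105528],
       [-0.48913667,  0.4125696 , -0.76846057, -0.88632701],
       [-0.02188584,  0.87496974,  0.48368271,  0.67226675],
       [ 0.        ,  0.        ,  0.        ,  1.        ]])}
top {'fx': 464.2479188154232, 'fy': 464.2479188154232, 'cx': 313.2098732721059, 'cy': 242.09468812301213, 'world_from_camera': array([[ 0.01466415,  0.9970537 , -0.07529198,  0.41037543],
       [-0.99988437,  0.01431922, -0.00511902,  0.0170776 ],
       [-0.00402582,  0.07535834,  0.99714839,  1.1174384 ],
       [ 0.        ,  0.        ,  0.        ,  1.        ]])}
```

View pics/top0.png

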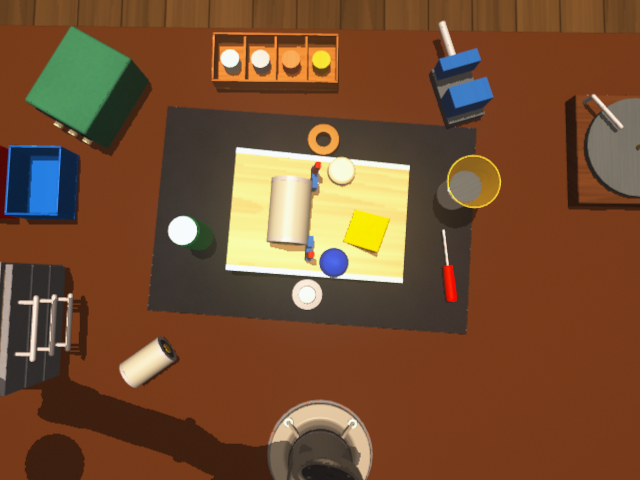

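View pics/side0.png

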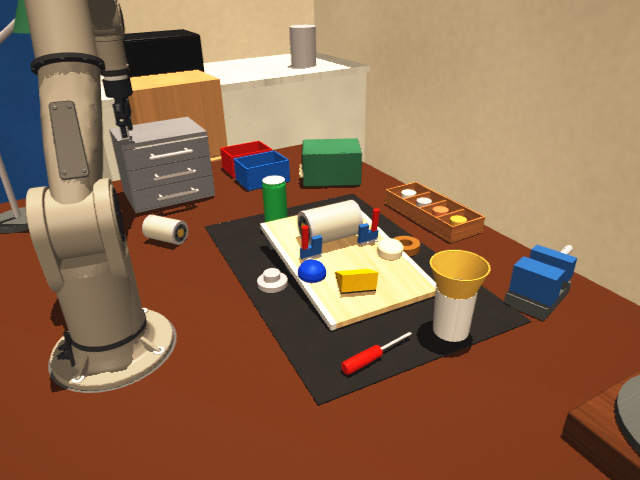

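The top view shows the big hub at (290,210), the chock at (367,231), and the stops' red posts at (311,254) near and (317,166) far. The lens is at (334,262) and the cap at (341,170). The funnel cup at (473,182) and the driver stand beyond the lower end, and the can at (184,230) beyond the upper end.

Things that could be mistaken for what I want:
- **Hub:** the large drum at (290,210) on the deck, or a small drum at (148,362) lying off the deck. I choose the large one on the deck.
- **Chock:** the only yellow wedge is at (367,231). The yellow jar in the orange box at (321,60) and the funnel are not it.
- **Posts:** red at (311,254) and (317,166). The red driver handle at (450,283) is not one.

```bash
cat > h.py <<'E'
from station import bot
import cv2,numpy as np
from scipy.spatial.transform import Rotation as R
def pts(n,d,mask=None):
    i=bot.camera_info(n); v,u=np.nonzero((d>0)&(mask if mask is not None else True)); z=d[v,u]
    c=np.stack([(u-i['cx'])/i['fx']*z,-(v-i['cy'])/i['fy']*z,-z],1)
    T=i['world_from_camera']; return c@T[:3,:3].T+T[:3,3],u,v
def proj(n,P):
    i=bot.camera_info(n);T=i['world_from_camera'];c=(np.atleast_2d(P)-T[:3,3])@T[:3,:3]
    return np.stack([i['fx']*c[:,0]/-c[:,2]+i['cx'],i['fy']*-c[:,1]/-c[:,2]+i['cy']],1)
def snap(tag):
    o={}
    for n in("side","top"):
        p,d=bot.read_camera(n); o[n]=(p,d)
        cv2.imwrite(f"pics/{n}{tag}.png",p[:,:,::-1]); np.save(f"pics/{n}{tag}d.npy",d)
    return o
E
python3 - <<'E'
from h import *
for n in("top","side"):
    d=np.load(f"pics/{n}0d.npy")
    for th in("chock","hub","deck","stop_near","stop_far","lens","cap"):
        r=bot.cut_out(n,th)
        for k,e in enumerate(r[:2]):
            P,u,v=pts(n,d,e['pixels']); 
            print(n,th,round(e['score'],2),np.round(np.array(e['xy'])*[640,480]),e['pixels'].sum(),np.round(np.median(P,0),4))
            if k==0: np.save(f"pics/m_{n}_{th}.npy",e['pixels'])
    for th in("chock_center","hub_center","post_near","post_far"):
        for e in bot.landmark_of(n,th)[:2]: print(n,th,round(e['score'],2),np.round(np.array(e['xy'])*[640,480],1))
E
```

```text
top chock 0.62 [367. 232.] 1297 [ 0.5161 -0.0991  0.0644]
top hub 0.64 [289. 213.] 2764 [0.5508 0.0736 0.1411]
top hub 0.64 [322. 133.] 700 [0.7387 0.0025 0.0265]
top deck 0.76 [317. 213.] 15418 [0.5574 0.0122 0.0491]
top stop_near 0.62 [312. 174.] 210 [0.6388 0.0202 0.1002]
top stop_far 0.62 [317. 174.] 200 [0.6396 0.0202 0.1011]
top stop_far 0.38 [324. 134.] 703 [0.74   0.0029 0.0265]
top lens 0.72 [331. 264.] 688 [ 0.4447 -0.0248  0.0662]
top lens 0.62 [469. 184.] 2533 [ 0.6164 -0.3158  0.1168]
top cap 0.83 [339. 170.] 646 [ 0.6548 -0.039   0.0662]
top cap 0.44 [333. 264.] 637 [ 0.445  -0.0249  0.0669]
top chock_center 0.77 [366.7 230.8]
top hub_center 0.73 [149.9 362.2]
top hub_center 0.15 [310.7 253.2]
top post_near 0.61 [308.7 252.1]
top post_far 0.61 [312.8 165.3]
top post_far 0.43 [443.7 264.5]
side chock 0.2 [361. 362.] 534 [ 0.3908 -0.3082  0.0257]
side hub 0.75 [332. 218.] 1998 [0.5423 0.0419 0.1244]
side hub 0.75 [164. 231.] 1008 [0.2039 0.3698 0.0469]
side deck 0.78 [350. 267.] 9144 [ 0.5132 -0.0683  0.0376]
side stop_near 0.8 [308. 246.] 531 [0.4644 0.0253 0.0801]
side stop_near 0.48 [365. 358.] 688 [ 0.4023 -0.3068  0.0244]
side stop_far 0.78 [368. 232.] 522 [0.6336 0.0158 0.0792]
side lens 0.82 [314. 271.] 556 [ 0.4338 -0.0428  0.0601]
side cap 0.81 [390. 251.] 417 [ 0.6452 -0.0534  0.0632]
side cap 0.38 [311. 245.] 586 [0.4689 0.0254 0.0784]
side chock_center 0.56 [352.5 274.1]
side chock_center 0.33 [332.9 222.7]
side hub_center 0.86 [330.3 222.4]
side hub_center 0.61 [164.  228.1]
side post_near 0.61 [307.  231.8]
side post_far 0.75 [373.3 217.6]
```

```bash
cat > fit.py <<'E'
from h import *
from scipy.optimize import least_squares
def fitdeck(d):
    m=np.load('pics/m_top_deck.npy'); P,u,v=pts('top',d,m)
    # robust plane
    g=np.ones(len(P),bool)
    for _ in range(12):
        A=np.c_[P[g,:2],np.ones(g.sum())]; k=np.linalg.lstsq(A,P[g,2],rcond=None)[0]
        r=P[:,2]-np.c_[P[:,:2],np.ones(len(P))]@k; g=np.abs(r-np.median(r[g]))<max(.003,1.5*np.std(r[g]))
    n=np.array([-k[0],-k[1],1]);n/=np.linalg.norm(n)
    return k,n,P,g
if __name__=="__main__":
    d=np.load('pics/top0d.npy'); k,n,P,g=fitdeck(d)
    print('plane',k,np.degrees(np.arctan(np.hypot(*k[:2]))),np.degrees(np.arctan2(k[1],k[0]))-90,'res',g.mean())
    S=np.load('pics/m_top_deck.npy').astype(np.uint8)
    p=cv2.imread('pics/top0.png')
    cs=max(cv2.findContours(S,0,1)[0],key=cv2.contourArea); rr=cv2.minAreaRect(cs); print(rr, cv2.boxPoints(rr))
    # hub ROI contour
    hm=np.load('pics/m_top_hub.npy'); H,_,_=pts('top',d,hm)
    print('hub pts',H.min(0),H.max(0))
    # chock yellow
    hsv=cv2.cvtColor(p,cv2.COLOR_BGR2HSV); ym=((hsv[...,0]>22)&(hsv[...,0]<34)&(hsv[...,1]>225))
    ym[:200]=0;ym[265:]=0;ym[:,:335]=0;ym[:,400:]=0
    C,_,_=pts('top',d,ym); print('chock',len(C),C.min(0),C.max(0)); np.save('pics/ym.npy',ym)
    im=p.copy(); cv2.drawContours(im,cv2.findContours(ym.astype(np.uint8),0,1)[0],-1,(0,0,255),1)
    cv2.drawContours(im,[cs],-1,(255,0,0),1);cv2.drawContours(im,cv2.findContours(hm.astype(np.uint8),0,1)[0],-1,(0,255,0),1)
    cv2.imwrite('pics/crop1.png',cv2.resize(im[130:300,210:430],None,fx=3.5,fy=3.5,interpolation=cv2.INTER_NEAREST))
E
python3 fit.py
```

```text
plane [0.00812627 0.12334383 0.0428605 ] 7.046656388380635 -3.7693729465421058 res 0.8401615319481535
((318.8551025390625, 216.1798858642578), (176.5416717529297, 122.35453033447266), 4.698680400848389) [[225.86954 269.9208 ]
 [235.8923  147.97746]
 [411.84067 162.43896]
 [401.8179  284.38232]]
hub pts [0.4802906  0.02873697 0.05271207] [0.64380022 0.12860393 0.15172008]
chock 1238 [ 0.47030321 -0.14696089  0.03845448] [ 0.56836884 -0.04856218  0.08727169]
```

View pics/crop1.png

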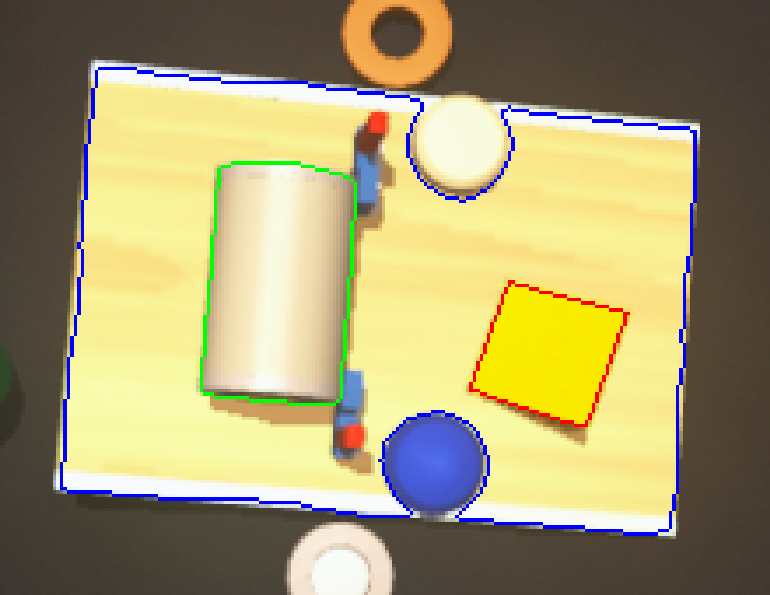

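The crop confirms it: the hub is outlined in green, the chock in red, and both stops have red posts. The toe edge of the chock faces left, up the slope. Next I fit the frames.

```bash
cat > fit2.py <<'E'
from fit import *
d=np.load('pics/top0d.npy')
k,n,P,g=fitdeck(d)
px=np.array([[237.1,147.7],[409.4,165.7],[402.9,283.1],[225.7,270]])
loc=np.array([[.14,.19,0],[.14,-.22,0],[-.14,-.22,0],[-.14,.19,0]])
def T(q):
    Rm=(R.from_euler('z',q[0])*R.from_euler('x',np.radians(7))).as_matrix()
    return Rm,np.array([q[1],q[2],q[3]])
def f(q):
    Rm,t=T(q); r1=(proj('top',loc@Rm.T+t)-px).ravel()
    r2=((P[g][::40]-t)@Rm[:,2])*500*.3
    return np.r_[r1,r2]
s=least_squares(f,[-.07,.55,0,.049],loss='soft_l1'); Rd,td=T(s.x); print('deck yaw',np.degrees(s.x[0]),td,s.fun[:8].round(2), 'planeres',np.median((P[g]-td)@Rd[:,2]))
# hub
H,_,_=pts('top',d,np.load('pics/m_top_hub.npy')); L=(H-td)@Rd; L=L[L[:,2]>.05]
def fh(q):
    a=L[:,1]-q[0]-q[1]*L[:,0]; b=L[:,2]-q[2]
    return np.hypot(a,b)-.045
h=least_squares(fh,[.06,0,.045],loss='soft_l1',f_scale=.002); print('hub y,slope,z',h.x,'x',np.percentile(L[:,0],[.5,99.5]),np.abs(h.fun).mean())
# chock
ym=np.load('pics/ym.npy'); C,_,_=pts('top',d,ym)
cs=max(cv2.findContours(ym.astype(np.uint8),0,1)[0],key=cv2.contourArea)
print('approx',cv2.approxPolyDP(cs,3,True).ravel())
V=np.array([[-.04,.0375,.004],[.04,.0375,.004],[-.04,-.0375,.054],[.04,-.0375,.054],[-.04,.0375,0],[.04,.0375,0],[-.04,-.0375,0],[.04,-.0375,0]])
def cm(q):
    r=R.from_euler('z',q[0]).as_matrix(); return V@r.T+[q[1],q[2],0]
def resid(q):
    W=cm(q)@Rd.T+td; hull=cv2.convexHull(proj('top',W).astype(np.float32))
    return np.array([cv2.pointPolygonTest(hull,(float(x),float(y)),True) for x,y in cs[:,0]])
def fc(q):
    lc=((C-td)@Rd-[q[1],q[2],0])@R.from_euler('z',q[0]).as_matrix()
    nn=np.array([0,50,75])/np.hypot(50,75); r=(lc-[0,.0375,.004])@nn
    return np.r_[resid(q)-.3, np.clip(r[::8]*300,-1.5,1.5)]
b=None
for y0 in(-20,20):
    c=least_squares(fc,[np.radians(y0),-.03,-.09],diff_step=1e-3,x_scale=[.1,.01,.01]);
    if b is None or c.cost<b.cost:b=c
print('chock yaw deg',np.degrees(b.x[0]),'xy',b.x[1:],b.cost,np.abs(b.fun[:len(cs)]).mean())
np.savez('pics/deck.npz',R=Rd,t=td)
# posts by red
p=cv2.imread('pics/top0.png').astype(int); red=(p[...,2]>170)&(p[...,1]<100)&(p[...,0]<90)
for nm,(u0,u1,v0,v1) in dict(near=(300,325,245,265),far=(305,330,155,175)).items():
    m=np.zeros_like(red); m[v0:v1,u0:u1]=red[v0:v1,u0:u1]; Q,u,v=pts('top',d,m); l=(Q-td)@Rd; l=l[l[:,2]>.07]; print(nm,len(l),np.median(l,0),(u.mean(),v.mean()))
for th in('lens','cap'):
    Q,_,_=pts('top',d,np.load(f'pics/m_top_{th}.npy')); l=(Q-td)@Rd; print(th,np.median(l,0),l.min(0),l.max(0))
# which pixel would post tops predict
for x in(-.1,.1): pass
E
python3 fit2.py
```

```text
deck yaw -3.4122210338718606 [0.55245621 0.02098642 0.04992301] [-0.35  0.13  0.28  0.13 -0.21 -0.07  0.28 -0.18] planeres 2.460712573131383e-06
hub y,slope,z [ 0.06091136 -0.00136806  0.04482837] x [-0.07331295  0.06747584] 0.001447934626014089
approx [355 210 344 241 377 251 389 219]
chock yaw deg -16.060685053668024 xy [-0.02519089 -0.11775646] 74.54157025323397 0.7781583967227371
near 33 [-0.09387114  0.01227449  0.08964863] (np.float64(310.47058823529414), np.float64(254.2058823529412))
far 27 [0.09777969 0.01204748 0.09044167] (np.float64(317.22222222222223), np.float64(164.55555555555554))
lens [-0.10559611 -0.04887688  0.02247713] [-0.13829949 -0.08656084 -0.00324855] [-0.07132967 -0.01816121  0.03561966]
cap [ 0.10555961 -0.05171064  0.02278873] [ 0.07591854 -0.08498451 -0.04321573] [ 0.15641227 -0.0212716   0.0291386 ]
```

```bash
cat > fit3.py <<'E'
from h import *
from scipy.optimize import least_squares
Z=np.load('pics/deck.npz'); Rd,td=Z['R'],Z['t']
V=np.array([[-.04,.0375,.004],[.04,.0375,.004],[-.04,-.0375,.054],[.04,-.0375,.054],[-.04,.0375,0],[.04,.0375,0],[-.04,-.0375,0],[.04,-.0375,0]])
def cm(q):
    return V@R.from_euler('z',q[0]).as_matrix().T+[q[1],q[2],0]
def yel(p,n,q0):
    hsv=cv2.cvtColor(np.ascontiguousarray(p[:,:,::-1]),cv2.COLOR_BGR2HSV)
    m=((hsv[...,0]>20)&(hsv[...,0]<34)&(hsv[...,1]>215)&(hsv[...,2]>60)).astype(np.uint8)
    c=proj(n,cm(q0)@Rd.T+td); lo,hi=c.min(0)-8,c.max(0)+8
    k=np.zeros_like(m); k[int(lo[1]):int(hi[1]),int(lo[0]):int(hi[0])]=1
    m=m*k; l,L,st,_=cv2.connectedComponentsWithStats(m); return (L==1+np.argmax(st[1:,4])).astype(np.uint8)
def fitch(o,q0,cams=('top',),w=.3):
    cs={n:max(cv2.findContours(yel(o[n][0],n,q0),0,1)[0],key=cv2.contourArea)[:,0] for n in cams}
    def f(q):
        r=[]
        W=cm(q)@Rd.T+td
        for n in cams:
            hull=cv2.convexHull(proj(n,W if n=='top' else W).astype(np.float32))
            x=np.array([cv2.pointPolygonTest(hull,(float(a),float(b)),True) for a,b in cs[n]])-.4
            r.append(np.clip(x,-3,3))
        return np.concatenate(r)
    return least_squares(f,q0,diff_step=1e-3,x_scale=[.1,.01,.01],loss='soft_l1')
if __name__=="__main__":
    o={n:(cv2.imread(f'pics/{n}0.png')[:,:,::-1],np.load(f'pics/{n}0d.npy')) for n in('top','side')}
    for c in(('top',),('side',),('top','side')):
        b=fitch(o,[-.28,-.025,-.118],c); print(c,np.degrees(b.x[0]),b.x[1:],np.abs(b.fun).mean())
        im=np.vstack([]) if 0 else None
    ims=[]
    for n,(u,v) in dict(top=(310,180),side=(290,230)).items():
        im=o[n][0][:,:,::-1].copy(); h=cv2.convexHull(proj(n,cm(b.x)@Rd.T+td).astype(np.float32))
        im=cv2.resize(im[v:v+90,u:u+110],None,fx=4,fy=4,interpolation=cv2.INTER_NEAREST)
        cv2.polylines(im,[((h-[u,v]+.5)*4).astype(int)],True,(0,0,255),1); ims.append(im)
    cv2.imwrite('pics/chfit.png',np.hstack(ims)[:, :800])
E
python3 fit3.py
```

```text
('top',) -16.244314327765952 [-0.02521586 -0.11736925] 0.6465770512106009
('side',) -22.786885322402295 [-0.02461114 -0.11816593] 1.1687833444401114
('top', 'side') -17.52592590339261 [-0.02552633 -0.11730251] 0.9514728515310128
```

```bash
cat > plan.py <<'E'
from h import *
Z=np.load('pics/deck.npz'); Rd,td=Z['R'],Z['t']
def target(x,y,z,yaw,tilt=0,a=0):
    """deck coords of TCP; yaw deg of tool x relative deck +y (ccw); tilt deg leaning back; returns world p,R"""
    # a=0: tool x=deck y , tool y = deck x, z=-n
    B=np.array([[0,1,0],[1,0,0],[0,0,-1.]]).T
    Rt=R.from_euler('z',yaw,degrees=True).as_matrix()@B@R.from_euler('y',tilt,degrees=True).as_matrix()
    return Rd@np.array([x,y,z])+td,R.from_matrix(Rd@Rt)
def cur():
    s=bot.get_obs(); q=s['tool_rot']; return s,s['eef_pos'],R.from_quat([q[1],q[2],q[3],q[0]])
def rows(way,start=None,vmax=55,wmax=9.5,dec=0):
    s,p,r=cur() if start is None else (None,*start)
    for wp,wr in way:
        n=int(max(1,np.ceil(np.linalg.norm(wp-p)*1000/vmax),np.ceil(np.degrees((r.inv()*wr).magnitude())/wmax)))
        for i in range(n):
            k=n-i
            d=r.inv().apply((wp-p)/k)*1000; t=np.degrees((r.inv()*wr).as_rotvec()/k)
            d=np.round(d,dec if i<n-1 else 1); t=np.round(t,1)
            print(f"[{[float(x) for x in d]},{[float(x) for x in t]},G],")
            p=p+r.apply(d/1000); r=r*R.from_rotvec(t,degrees=True)
    print('end',p.round(4))
def indeck():
    s,p,r=cur(); l=Rd.T@(p-td); M=Rd.T@r.as_matrix()
    print('t',round(s['t'],2),'deck xyz mm',(l*1000).round(1),'yaw',round(np.degrees(np.arctan2(-M[0,0],M[1,0])),2),'tilt',round(np.degrees(np.arcsin(M[1,2])),2),'F deck',(Rd.T@s['contact_force']).round(2),'w',round(float(s['gripper_width']),3))
E
python3 -c "
from plan import *
indeck()
p1=(np.array([0.33,0.45,0.33]),None)
t=target(-.025-.0072,-.118-.025,.11,-16.06,8)
print(t[0],t[1].as_quat())
c=np.cos;
up=(t[0]+[0,0,.12],t[1])
s,p,r=cur()
from scipy.spatial.transform import Slerp
S=Slerp([0,1],R.concatenate([r,t[1]]))
rows([(np.array([.40,.42,.32]),S(.4)),(np.array([.52,.1,.32]),S(.75)),up,t])
"
```

```text
t 1.2 deck xyz mm [-390.9  616.5   80. ] yaw 76.45 tilt -7.0 F deck [ 0.73 -0.18 -1.22] w 1.001
[ 0.51106758 -0.1321614   0.14167577] [ 0.8103322   0.57153793  0.09490739 -0.08774225]
[[-43.0, -26.0, -19.0],[-0.7, 0.9, 6.1],G],
[[-45.0, -21.0, -20.0],[-0.7, 0.9, 6.1],G],
[[-47.0, -16.0, -21.0],[-0.7, 0.8, 6.1],G],
[[-48.0, -10.0, -22.0],[-0.7, 0.9, 6.2],G],
[[-49.0, -5.0, -23.0],[-0.7, 0.8, 6.1],G],
[[-49.0, 0.2, -24.2],[-0.7, 0.9, 6.2],G],
[[-47.0, -13.0, -6.0],[-0.5, 0.6, 4.6],G],
[[-48.0, -9.0, -6.0],[-0.5, 0.6, 4.6],G],
[[-48.0, -5.0, -7.0],[-0.5, 0.7, 4.6],G],
[[-48.0, -1.0, -7.0],[-0.5, 0.7, 4.6],G],
[[-48.0, 2.0, -8.0],[-0.5, 0.6, 4.6],G],
[[-48.0, 6.0, -8.0],[-0.6, 0.7, 4.6],G],
[[-46.3, 10.8, -8.9],[-0.5, 0.6, 4.6],G],
[[-48.0, -5.0, 2.0],[-0.5, 0.6, 4.6],G],
[[-48.0, -1.0, 1.0],[-0.5, 0.7, 4.6],G],
[[-48.0, 3.0, 1.0],[-0.5, 0.7, 4.6],G],
[[-47.0, 6.0, 1.0],[-0.5, 0.6, 4.6],G],
[[-46.6, 10.7, -0.2],[-0.6, 0.7, 4.6],G],
[[-10.0, 1.0, 39.0],[0.0, -0.0, -0.0],G],
[[-10.0, 2.0, 38.0],[0.0, -0.0, -0.0],G],
[[-10.5, 1.1, 38.9],[0.0, -0.0, -0.0],G],
end [ 0.5111 -0.1322  0.1417]
```

View pics/chfit.png

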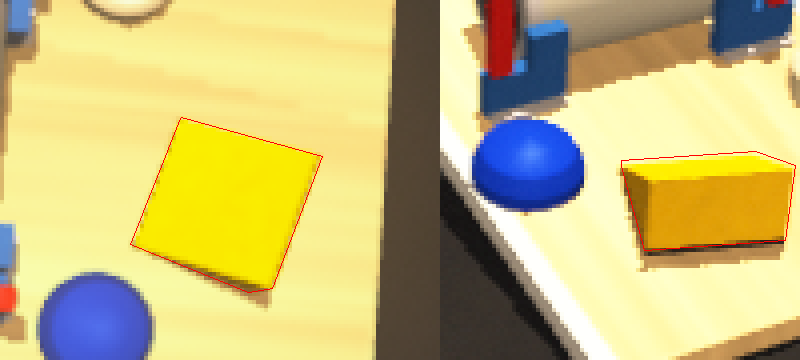

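The model outline fits the chock in both pictures: top centre (227,205) and side centre (710,200) of the crop. Now I approach, staying high.

```bash
python3 -m jog '[[[-43,-26,-19],[-0.7,0.9,6.1],-1],[[-45,-21,-20],[-0.7,0.9,6.1],-1],[[-47,-16,-21],[-0.7,0.8,6.1],-1],[[-48,-10,-22],[-0.7,0.9,6.2],-1],[[-49,-5,-23],[-0.7,0.8,6.1],-1],[[-49,0,-24],[-0.7,0.9,6.2],-1],[[-47,-13,-6],[-0.5,0.6,4.6],-1],[[-48,-9,-6],[-0.5,0.6,4.6],-1],[[-48,-5,-7],[-0.5,0.7,4.6],-1],[[-48,-1,-7],[-0.5,0.7,4.6],-1],[[-48,2,-8],[-0.5,0.6,4.6],-1],[[-48,6,-8],[-0.6,0.7,4.6],-1]]'
python3 -c "
from plan import *
indeck(); y=np.radians(-16.2)
def ch(cx,cy,cz): return -.0252-np.sin(y)*cy+np.cos(y)*cx, -.1175+np.cos(y)*cy+np.sin(y)*cx, cz
t=target(*ch(0,-.0217,.10),-16.2,8); rows([(t[0]+[0,0,.10],t[1]),t])"
```

```text
t: 2.7
eef_pos: [0.5029, 0.1436, 0.3201]
tool_rot: [-0.065, 0.652, 0.752, 0.071]
contact_force: [0.1, 0.2, -0.4]
gripper_width: 1.003
t 2.7 deck xyz mm [-56.8 151.4 253.6] yaw 11.54 tilt 4.06 F deck [ 0.11  0.19 -0.42] w 1.003
[[-47.0, -5.0, 6.0],[-0.5, 0.6, 4.6],G],
[[-47.0, -1.0, 5.0],[-0.5, 0.6, 4.6],G],
[[-47.0, 2.0, 5.0],[-0.5, 0.6, 4.6],G],
[[-47.0, 6.0, 4.0],[-0.5, 0.7, 4.6],G],
[[-46.0, 10.0, 4.0],[-0.5, 0.6, 4.6],G],
[[-45.0, 13.2, 2.8],[-0.5, 0.7, 4.6],G],
[[-13.0, 2.0, 48.0],[-0.0, -0.0, -0.0],G],
[[-12.4, 1.5, 48.7],[-0.0, -0.0, -0.0],G],
end [ 0.5123 -0.1263  0.1323]
```

```bash
python3 -m jog '[[[-47,-5,6],[-0.5,0.6,4.6],-1],[[-47,-1,5],[-0.5,0.6,4.6],-1],[[-47,2,5],[-0.5,0.6,4.6],-1],[[-47,6,4],[-0.5,0.7,4.6],-1],[[-46,10,4],[-0.5,0.6,4.6],-1],[[-45,13,3],[-0.5,0.7,4.6],-1],[[-13,2,48],[0,0,0],-1],[[-12,1,48],[0,0,0],-1],[[0,0,0],[0,0,0],-1]]'
python3 -c "
from plan import *
indeck(); o=snap('1'); y=np.radians(-16.2)
def ch(cx,cy,cz): return -.0252-np.sin(y)*cy+np.cos(y)*cx, -.1175+np.cos(y)*cy+np.sin(y)*cx, cz
t=target(*ch(0,-.0217,.06),-16.2,8); rows([t])
ims=[cv2.resize(o[n][0][v:v+150,u:u+150,::-1],None,fx=2.6,fy=2.6) for n,(u,v) in dict(top=(300,150),side=(280,170)).items()]
cv2.imwrite('pics/c1.png',np.hstack(ims))"
```

```text
t: 3.82
eef_pos: [0.5094, -0.1237, 0.1301]
tool_rot: [-0.09, 0.811, 0.571, 0.092]
contact_force: [-0.4, -0.5, 0.2]
gripper_width: 1.0
t 3.83 deck xyz mm [ -34.4 -136.1   97.5] yaw -16.2 tilt 7.69 F deck [-0.34 -0.5   0.24] w 1.0
[[-7.3, 0.4, 40.8],[-0.0, 0.1, 0.1],G],
end [ 0.5127 -0.1215  0.0926]
```

View pics/c1.png

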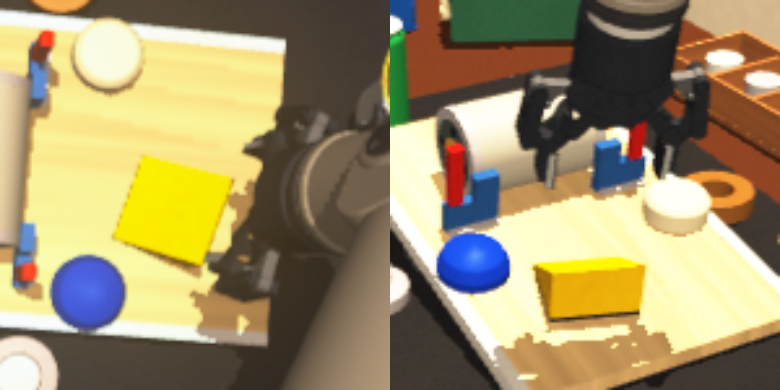

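The top crop shows the gripper square to the chock and behind it, with fingertips at about (245,150) and (215,265). I check how the projected tips match before going down.

```bash
python3 -c "
from plan import *
s,p,r=cur()
im={n:cv2.imread(f'pics/{n}1.png') for n in('top','side')}
out=[]
for n,(u,v) in dict(top=(340,170),side=(310,160)).items():
    c=cv2.resize(im[n][v:v+100,u:u+100],None,fx=4,fy=4,interpolation=cv2.INTER_NEAREST)
    for y,col in((-42.5,(0,255,0)),(42.5,(0,255,0)),(-57,(255,0,255)),(57,(255,0,255))):
        for x in(-11,11):
            q=[proj(n,p+r.apply(np.array([x,y,z])/1000))[0] for z in(-13,-40)]
            q=[tuple(int(k) for k in (a-[u,v]+.5)*4) for a in q]
            cv2.line(c,q[0],q[1],col,1)
    out.append(c)
cv2.imwrite('pics/c1b.png',np.hstack(out))"
```

```text
(no output)
```

View pics/c1b.png

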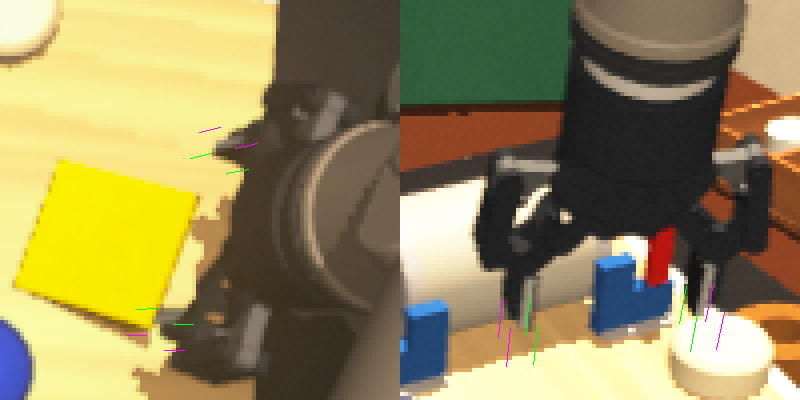

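```bash
python3 -c "
from plan import *
s,p,r=cur()
for n in('top','side'):
    d=np.load(f'pics/{n}1d.npy'); P,u,v=pts(n,d); L=r.inv().apply(P-p)*1000
    m=(abs(L[:,0])<60)&(abs(L[:,1])<75)&(L[:,2]>-90)&(L[:,2]<15)
    L=L[m]; print(n,len(L))
    for sgn in(-1,1):
        k=L[(sgn*L[:,1]>30)]
        for z0 in range(-70,15,6):
            q=k[(k[:,2]>=z0)&(k[:,2]<z0+6)]
            if len(q): print(sgn,z0,len(q),'x',np.percentile(q[:,0],[5,50,95]).round(),'y',np.percentile(q[:,1],[5,50,95]).round())
"
```

```text
top 176
-1 -70 8 x [ 4. 10. 12.] y [-57. -52. -47.]
-1 -64 10 x [ 4.  7. 12.] y [-57. -51. -47.]
-1 -58 9 x [-0.  7. 11.] y [-57. -55. -47.]
-1 -52 8 x [ 7.  9. 12.] y [-56. -50. -46.]
-1 -46 3 x [ 6. 11. 11.] y [-50. -50. -48.]
1 -70 10 x [ 7. 10. 12.] y [42. 43. 52.]
1 -64 6 x [ 3.  7. 11.] y [42. 46. 55.]
1 -58 8 x [ 4. 10. 12.] y [42. 43. 51.]
1 -52 12 x [-1.  7. 11.] y [42. 43. 53.]
1 -46 8 x [-2.  7. 11.] y [41. 42. 50.]
side 399
-1 -70 19 x [-13.  -9.  -1.] y [-60. -55. -48.]
-1 -64 21 x [-13. -10.  -4.] y [-60. -53. -47.]
-1 -58 19 x [-14.  -9.   4.] y [-60. -56. -48.]
-1 -52 16 x [-14. -10.  -3.] y [-60. -54. -48.]
-1 -46 8 x [-12. -12.  -8.] y [-56. -51. -47.]
-1 -40 3 x [-11. -10. -10.] y [-53. -51. -51.]
1 -70 25 x [-14. -10.   6.] y [38. 40. 52.]
1 -64 17 x [-13.  -9.   1.] y [39. 41. 51.]
1 -58 21 x [-13.  -8.   6.] y [38. 42. 52.]
1 -52 24 x [-15. -10.   4.] y [38. 40. 50.]
1 -46 12 x [-13.  -8.   6.] y [38. 40. 50.]
1 -40 10 x [-11.  -2.   9.] y [38. 39. 42.]
```

The fingertips sit farther back along the tool than the nominal figures, by about 35 mm, and a hair towards tool -y. I go down in steps and look again.

```bash
cat > tool.py <<'E'
from plan import *
def fingers(tag):
    s,p,r=cur()
    for n in('top','side'):
        d=np.load(f'pics/{n}{tag}d.npy'); P,u,v=pts(n,d); L=r.inv().apply(P-p)*1000; D=(P-td)@Rd*1000
        m=(abs(L[:,0])<25)&(abs(L[:,1])<75)&(L[:,2]>-90)&(L[:,2]<15)&(D[:,2]>6)
        im=cv2.imread(f'pics/{n}{tag}.png').max(2); m&=im[v,u]<110
        L=L[m]
        for sgn in(-1,1):
            k=L[(sgn*L[:,1]>30)&(L[:,2]>-72)]
            if len(k)>5: print(n,sgn,len(k),'y',np.percentile(k[:,1],[3,50,97]).round(1),'zmax',np.sort(k[:,2])[-4:].round(1))
def crop(tag,boxes,f,name,over=None):
    out=[]
    for n,(u,v,w) in boxes.items():
        out.append(cv2.resize(cv2.imread(f'pics/{n}{tag}.png')[v:v+w,u:u+w],(390,390),interpolation=cv2.INTER_NEAREST))
    cv2.imwrite(f'pics/{name}.png',np.hstack(out))
E
python3 -m jog '[[[-7,2,41],[0,0,0],-1],[[0,0,0],[0,0,0],-1],[[0,0,0],[0,0,0],-1]]'
python3 -c "
from tool import *
indeck(); snap('2'); fingers('2'); crop('2',dict(top=(320,170,100),side=(300,180,110)),0,'c2')"
```

```text
t: 4.3
eef_pos: [0.515, -0.122, 0.0935]
tool_rot: [-0.087, 0.81, 0.572, 0.095]
contact_force: [1.1, -0.5, 0.3]
gripper_width: 0.999
t 4.3 deck xyz mm [ -28.9 -138.6   60.9] yaw -16.05 tilt 7.63 F deck [ 1.11 -0.4   0.4 ] w 0.999
top -1 14 y [-55.5 -52.5 -48.9] zmax [-54.4 -54.1 -54.1 -47.3]
top 1 19 y [42.6 43.2 55.1] zmax [-51.5 -51.  -50.7 -49.6]
side -1 33 y [-57.5 -52.6 -49.7] zmax [-53.7 -52.7 -51.4 -50. ]
side 1 54 y [40.9 42.3 54.4] zmax [-48.1 -48.1 -47.4 -45.2]
```

View pics/c2.png

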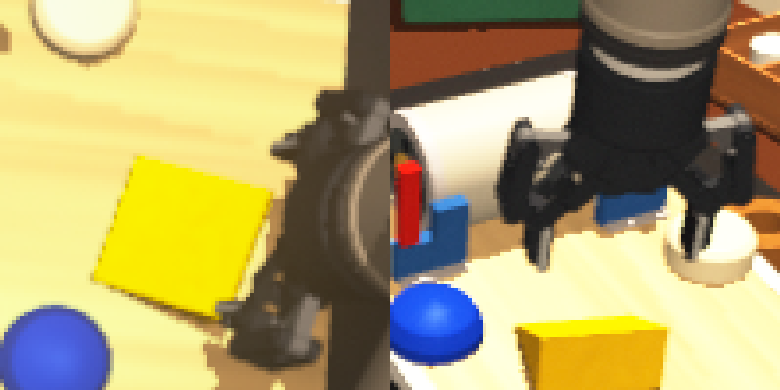

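```bash

python3 -m jog '[[[-5,0,30],[0,0,0],-1],[[0,0,0],[0,0,0],-1],[[0,0,0],[0,0,0],-1]]'
python3 -c "
from tool import *
indeck(); snap('3'); fingers('3'); crop('3',dict(top=(320,170,100),side=(300,180,110)),0,'c3')"
```

```text
t: 4.78
eef_pos: [0.5142, -0.1189, 0.0622]
tool_rot: [-0.087, 0.811, 0.571, 0.095]
contact_force: [0.3, -0.3, 0.8]
gripper_width: 1.003
t 4.78 deck xyz mm [ -29.8 -139.3   29.5] yaw -16.09 tilt 7.63 F deck [ 0.35 -0.14  0.79] w 1.003
top -1 17 y [-56.3 -52.6 -49. ] zmax [-54.  -53.  -52.6 -49.8]
top 1 16 y [42.4 43.3 55.7] zmax [-54.2 -51.5 -50.1 -49.9]
side -1 29 y [-57.4 -53.2 -45.5] zmax [-53.2 -51.2 -50.5 -50.1]
side 1 52 y [41.  42.4 54.3] zmax [-50.8 -50.1 -49.8 -47.4]
```

View pics/c3.png

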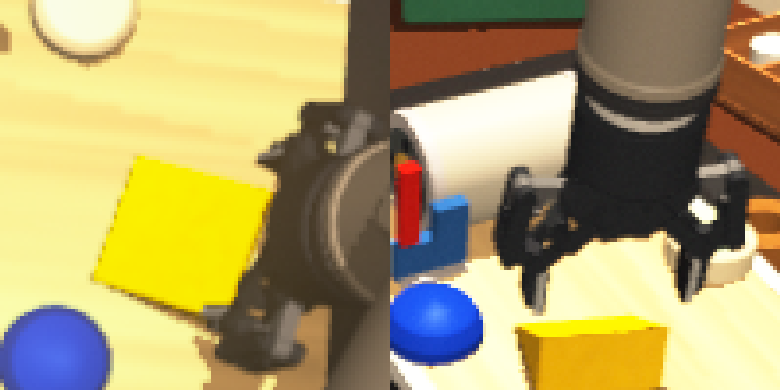

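```bash
cat >> tool.py <<'E'
def overlay(tag,boxes,name,q=None,zz=(-36,-60),ys=(-57,-42.5,42.5,57)):
    from fit3 import cm
    s,p,r=cur(); out=[]
    for n,(u,v,w) in boxes.items():
        f=400/w; c=cv2.resize(cv2.imread(f'pics/{n}{tag}.png')[v:v+w,u:u+w],(400,400),interpolation=cv2.INTER_NEAREST)
        def ln(A,B,col):
            a,b=[tuple(int(k) for k in (proj(n,X)[0]-[u,v]+.5)*f) for X in(A,B)]; cv2.line(c,a,b,col,1)
        for y in ys:
            g=lambda x,z:p+r.apply(np.array([x,y,z])/1000)
            col=(0,255,0) if abs(y)<50 else (255,0,255)
            ln(g(-11,zz[0]),g(11,zz[0]),col); ln(g(-11,zz[0]),g(-11,zz[1]),col); ln(g(11,zz[0]),g(11,zz[1]),col)
        if q is not None:
            W=cm(q)@Rd.T+td
            for a,b in((0,1),(1,3),(3,2),(2,0),(4,5),(5,7),(7,6),(6,4),(2,6),(3,7)): ln(W[a],W[b],(0,0,255))
        out.append(c)
    cv2.imwrite(f'pics/{name}.png',np.hstack(out))
E
python3 -c "
from tool import *
overlay('3',dict(top=(335,180,70),side=(320,200,80)),'c3b',[np.radians(-16.2),-.0252,-.1175])"
```

```text
(no output)
```

View pics/c3b.png

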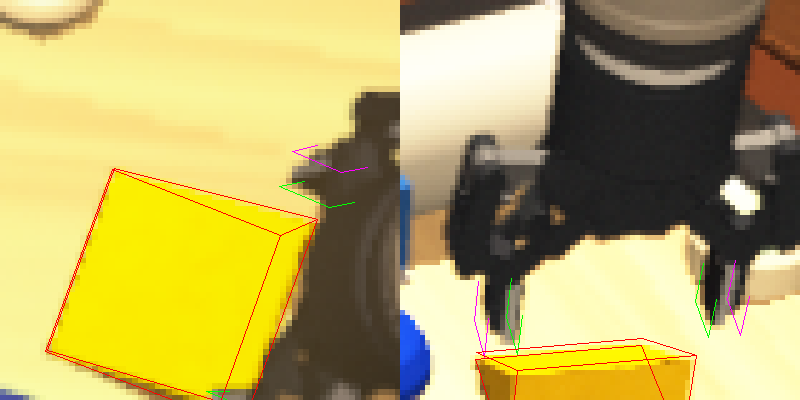

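```bash
python3 -c "
from tool import *
overlay('3',dict(top=(345,190,80),side=(325,225,70)),'c3c',[np.radians(-16.2),-.0252,-.1175])"
```

```text
(no output)
```

View pics/c3c.png

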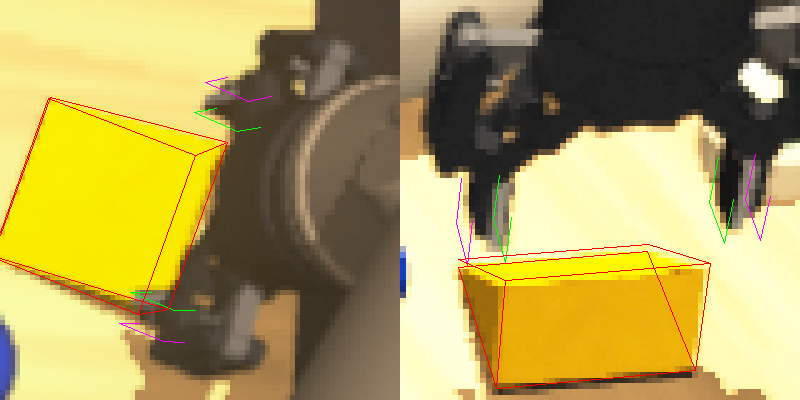

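The overlay shows that the true fingertips, at about -36 mm in tool z, match the prediction laterally to within about 1 px. So I undo the 2 mm sideways shift and go down in two stages.

```bash

python3 -m jog '[[[-2,-2,15],[0,0,0],-1],[[0,0,0],[0,0,0],-1],[[-1,0,9],[0,0,0],-1],[[0,0,0],[0,0,0],-1],[[0,0,0],[0,0,0],-1]]'
python3 -c "
from tool import *
indeck(); snap('4'); overlay('4',dict(top=(345,190,80),side=(325,225,70)),'c4',[np.radians(-16.2),-.0252,-.1175])"
```

```text
t: 5.5
eef_pos: [0.512, -0.1146, 0.0371]
tool_rot: [-0.088, 0.81, 0.571, 0.094]
contact_force: [-0.3, -0.3, 0.1]
gripper_width: 0.996
t 5.5 deck xyz mm [ -32.3 -138.3    4. ] yaw -16.09 tilt 7.64 F deck [-0.25 -0.29  0.18] w 0.996
```

View pics/c4.png

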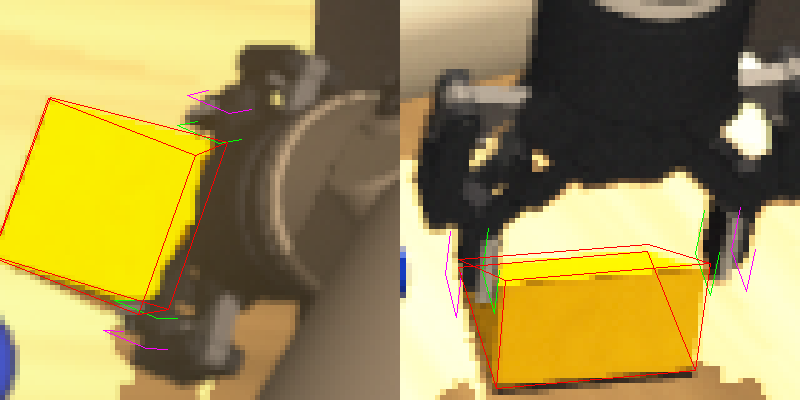

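```bash

python3 -m jog '[[[-1,0,8],[0,0,0],-1],[[0,0,0],[0,0,0],-1],[[-1,0,8],[0,0,0],-1],[[0,0,0],[0,0,0],-1],[[0,0,0],[0,0,0],-1]]'
python3 -c "
from tool import *
indeck(); snap('5'); overlay('5',dict(top=(345,190,80),side=(325,225,70)),'c5',[np.radians(-16.2),-.0252,-.1175])"
```

```text
t: 6.22
eef_pos: [0.512, -0.1124, 0.0211]
tool_rot: [-0.088, 0.81, 0.571, 0.094]
contact_force: [0.5, 1.0, -0.1]
gripper_width: 1.002
t 6.22 deck xyz mm [ -32.4 -138.   -12.1] yaw -16.09 tilt 7.64 F deck [ 0.47  1.   -0.25] w 1.002
```

View pics/c5.png

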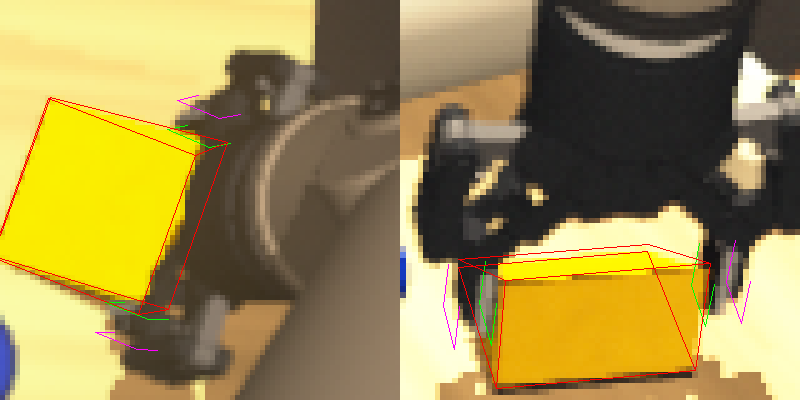

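The fingers now straddle both flanks. In the side crop the near pad is at (485,300) and the far pad at (715,290), with the chock between. I close lightly.

```bash

python3 -m jog '[[[0,0,0],[0,0,0],0.2],[[0,0,0],[0,0,0],0.2],[[0,0,0],[0,0,0],0.2],[[0,0,0],[0,0,0],0.2]]' 20
python3 -c "
from tool import *
indeck(); o=snap('6'); overlay('6',dict(top=(345,190,80),side=(325,225,70)),'c6',[np.radians(-16.2),-.0252,-.1175])"
```

```text
t: 6.82
eef_pos: [0.5122, -0.1124, 0.0214]
tool_rot: [-0.088, 0.81, 0.571, 0.094]
contact_force: [-1.1, -1.1, 5.3]
gripper_width: 0.931
t 6.83 deck xyz mm [ -32.2 -138.   -11.8] yaw -16.09 tilt 7.65 F deck [-1.02 -0.5   5.41] w 0.931
```

View pics/c6.png

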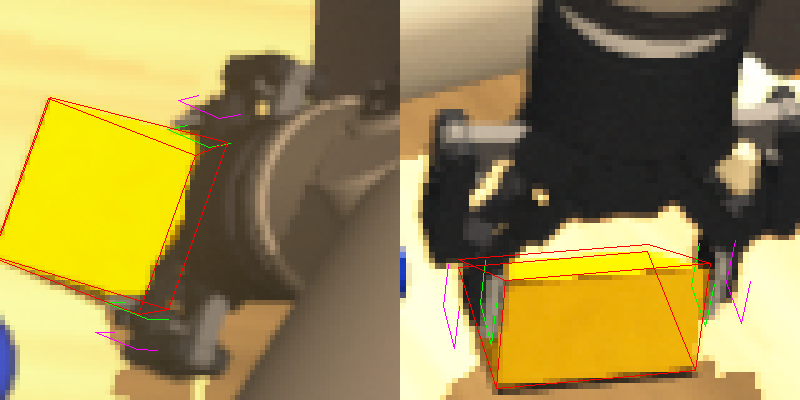

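```bash
python3 -c "
from plan import *
def w(cx,cy,yaw,z=-.0115):
    y=np.radians(yaw); return target(cx+np.sin(y)*.0216,cy-np.cos(y)*.0216,z,yaw,7.65)
rows([w(-.014,-.095,-8),w(-.002,-.065,0)],vmax=5,wmax=3,dec=1)"
```

```text
[[4.1, 1.4, 0.5],[0.2, -0.1, -1.3],G],
[[4.1, 1.5, 0.5],[0.2, -0.0, -1.3],G],
[[4.1, 1.6, 0.5],[0.2, -0.1, -1.4],G],
[[4.0, 1.8, 0.5],[0.1, -0.0, -1.3],G],
[[4.0, 1.8, 0.5],[0.2, -0.1, -1.4],G],
[[4.0, 2.0, 0.5],[0.1, -0.0, -1.3],G],
[[4.5, 1.5, 0.6],[0.2, -0.0, -1.1],G],
[[4.4, 1.6, 0.6],[0.2, -0.0, -1.1],G],
[[4.4, 1.7, 0.6],[0.1, -0.0, -1.1],G],
[[4.4, 1.8, 0.6],[0.2, -0.0, -1.2],G],
[[4.3, 1.9, 0.6],[0.1, -0.0, -1.1],G],
[[4.3, 2.0, 0.6],[0.2, -0.0, -1.2],G],
[[4.3, 2.0, 0.5],[0.1, -0.0, -1.1],G],
end [ 0.5454 -0.0633  0.028 ]
```

```bash

python3 -m jog '[[[4,1.5,0.5],[0.2,0,-1.3],0.2],[[4,1.5,0.5],[0.2,0,-1.3],0.2],[[4,1.6,0.5],[0.2,-0.1,-1.4],0.2],[[4,1.8,0.5],[0.1,0,-1.3],0.2],[[4,1.8,0.5],[0.2,-0.1,-1.4],0.2],[[4,2,0.5],[0.1,0,-1.3],0.2],[[4.5,1.5,0.6],[0.2,0,-1.1],0.2],[[4.4,1.6,0.6],[0.2,0,-1.1],0.2],[[4.4,1.7,0.6],[0.1,0,-1.1],0.2],[[4.4,1.8,0.6],[0.2,0,-1.2],0.2],[[4.3,1.9,0.6],[0.1,0,-1.1],0.2],[[4.3,2,0.6],[0.2,0,-1.2],0.2]]'
python3 -c "
from tool import *
indeck(); o=snap('7'); overlay('7',dict(top=(320,190,80),side=(310,210,80)),'c7',[0,-.002,-.068])"
```

```text
t: 8.43
eef_pos: [0.5431, -0.0672, 0.0271]
tool_rot: [-0.088, 0.728, 0.673, 0.093]
contact_force: [-0.8, -3.8, 3.3]
gripper_width: 0.932
t 8.43 deck xyz mm [ -4.1 -90.7 -11.8] yaw -1.07 tilt 7.76 F deck [-0.58 -3.45  3.77] w 0.932
```

View pics/c7.png

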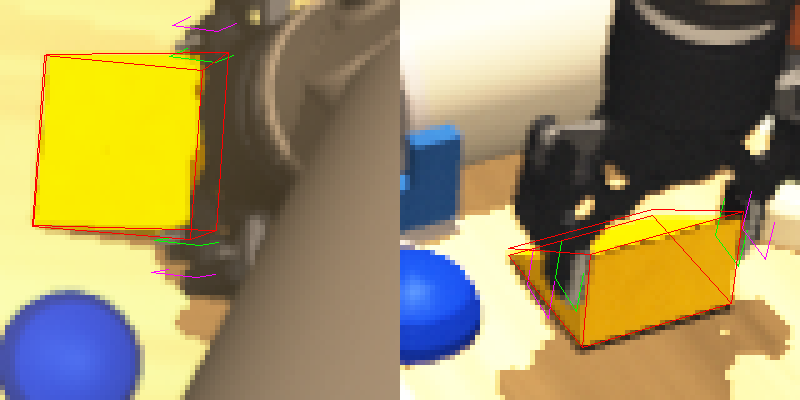

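```bash
python3 -c "
from plan import *
rows([target(-.0025,-.0296,-.0115,0,7.65)],vmax=6,wmax=3,dec=1)"
```

```text
[[5.4, 0.0, 0.7],[0.0, -0.0, -0.1],G],
[[5.4, 0.0, 0.7],[0.0, -0.0, -0.1],G],
[[5.4, 0.0, 0.7],[0.0, -0.0, -0.1],G],
[[5.5, 0.1, 0.7],[0.0, -0.0, -0.1],G],
[[5.4, 0.1, 0.7],[0.0, -0.0, -0.1],G],
[[5.5, 0.1, 0.7],[0.0, -0.0, -0.1],G],
[[5.4, 0.1, 0.7],[0.0, -0.0, -0.1],G],
[[5.5, 0.1, 0.8],[0.0, -0.0, -0.1],G],
[[5.4, 0.1, 0.7],[0.0, -0.1, -0.1],G],
[[5.5, 0.0, 0.7],[0.1, -0.0, -0.1],G],
[[5.4, 0.1, 0.8],[0.0, -0.1, -0.0],G],
end [ 0.5483 -0.0068  0.0349]
```

```bash

python3 -m jog '[[[5.4,0,0.7],[0,0,-0.2],0.2],[[5.4,0,0.7],[0,0,-0.2],0.2],[[5.4,0,0.7],[0,0,-0.2],0.2],[[5.4,0.1,0.7],[0,0,-0.2],0.2],[[5.4,0.1,0.7],[0,0,-0.1],0.2],[[5.4,0.1,0.7],[0,0,-0.1],0.2],[[5.4,0.1,0.7],[0,0,0],0.2],[[5.4,0.1,0.7],[0,0,0],0.2],[[5.4,0.1,0.7],[0,0,0],0.2],[[5.4,0.1,0.7],[0,0,0],0.2],[[2,0,0.3],[0,0,0],0.2],[[0,0,0],[0,0,0],0.2]]'
cat > hub.py <<'E'
from tool import *
from scipy.optimize import least_squares
def hubfit(tag):
    r=[]
    for n in('top','side'):
        d=np.load(f'pics/{n}{tag}d.npy'); P,u,v=pts(n,d); L=(P-td)@Rd
        im=cv2.imread(f'pics/{n}{tag}.png').max(2)[v,u]
        rad=np.hypot(L[:,1]-.061,L[:,2]-.045)
        m=(abs(L[:,0])<.06)&(abs(rad-.045)<.007)&(L[:,2]>.05)&(im>130); L=L[m]
        f=lambda q:np.hypot(L[:,1]-q[0]-q[1]*L[:,0],L[:,2]-q[2])-.045
        h=least_squares(f,[.061,0,.045],loss='soft_l1',f_scale=.001); r.append((h.x*1000).round(2)); print('hub',n,m.sum(),(h.x*1000).round(2))
    return r
E
python3 -c "
from hub import *
indeck(); o=snap('8'); hubfit('0'); hubfit('7'); hubfit('8')
import h; overlay('8',dict(top=(270,180,90),side=(290,200,90)),'c8',[0,-.0025,-.006])"
```

```text
t: 10.02
eef_pos: [0.5473, -0.0109, 0.0343]
tool_rot: [-0.088, 0.723, 0.679, 0.094]
contact_force: [0.5, 0.5, -1.2]
gripper_width: 0.934
t 10.03 deck xyz mm [ -3.2 -33.9 -11.6] yaw -0.12 tilt 7.8 F deck [ 0.43  0.4  -1.28] w 0.934
hub top 2275 [60.87 -1.56 44.8 ]
hub side 1212 [59.76  0.59 44.04]
hub top 2256 [60.87  0.62 44.87]
hub side 1036 [59.86  7.02 43.96]
hub top 2277 [60.84  0.72 45.  ]
hub side 502 [59.32 -7.93 44.01]
```

View pics/c8.png

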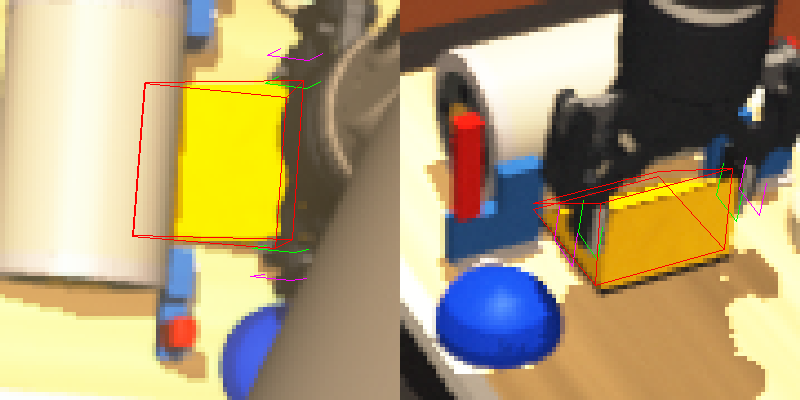

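```bash
cat >> hub.py <<'E'
def facefit(tag,yaw,x,y,n='top'):
    from fit3 import yel
    d=np.load(f'pics/{n}{tag}d.npy'); p=cv2.imread(f'pics/{n}{tag}.png')[:,:,::-1]
    m=yel(p,n,[np.radians(yaw),x,y]); m=cv2.erode(m,np.ones((3,3),np.uint8))>0
    P,_,_=pts(n,d,m); L=(P-td)@Rd; c=(L-[x,y,0])@R.from_euler('z',yaw,degrees=True).as_matrix()
    k=c[:,2]>.006
    c=c[k]
    A=np.c_[c[:,:2],np.ones(len(c))]; 
    g=np.ones(len(c),bool)
    for _ in range(6):
        s=np.linalg.lstsq(A[g],c[g,2],rcond=None)[0]; r=c[:,2]-A@s; g=abs(r)<2.5*np.std(r[g])
    # offset in y assuming nominal slope: z=4+ (37.5-(y-dy))*50/75
    dy=np.median(c[g,1]-(.0375-(c[g,2]-.004)*1.5))
    print('face',tag,n,len(c),'slope xy',s[:2].round(3),'dy mm',round(dy*1000,2),'-> chock y',round((y+dy)*1000*1,2))
    return dy
E
python3 -c "
from hub import *
facefit('0',-16.2,-.0252,-.1175); facefit('7',-1.07,-.0035,-.0691); facefit('8',0,-.0028,-.0123); "
```

```text
face 0 top 1051 slope xy [-0.003 -0.657] dy mm -1.1 -> chock y -118.6
face 7 top 924 slope xy [-0.    -0.657] dy mm -0.2 -> chock y -69.3
face 8 top 689 slope xy [ 0.002 -0.675] dy mm -0.8 -> chock y -13.1
```

```bash

python3 -m jog '[[[4,0,0.5],[0,0,0],0.2],[[4,0,0.5],[0,0,0],0.2],[[4,0,0.5],[0,0,0],0.2],[[1,0,0.1],[0,0,0],0.2],[[0,0,0],[0,0,0],0.2],[[0,0,0],[0,0,0],0.2]]'
python3 -c "
from hub import *
indeck(); o=snap('9'); hubfit('9'); facefit('9',0,-.003,0.0007);  overlay('9',dict(top=(270,180,90),side=(290,200,90)),'c9',[0,-.003,.0007])"
```

```text
t: 10.88
eef_pos: [0.5482, 0.0011, 0.0361]
tool_rot: [-0.087, 0.723, 0.679, 0.094]
contact_force: [0.1, -0.4, -3.0]
gripper_width: 0.936
t 10.88 deck xyz mm [ -3.1 -21.6 -11.3] yaw -0.15 tilt 7.75 F deck [ 0.14 -0.7  -2.91] w 0.936
hub top 2271 [60.85 -1.   44.98]
hub side 382 [ 59.54 -10.37  43.99]
face 9 top 495 slope xy [-0.002 -0.663] dy mm -1.17 -> chock y -0.47
```

View pics/c9.png

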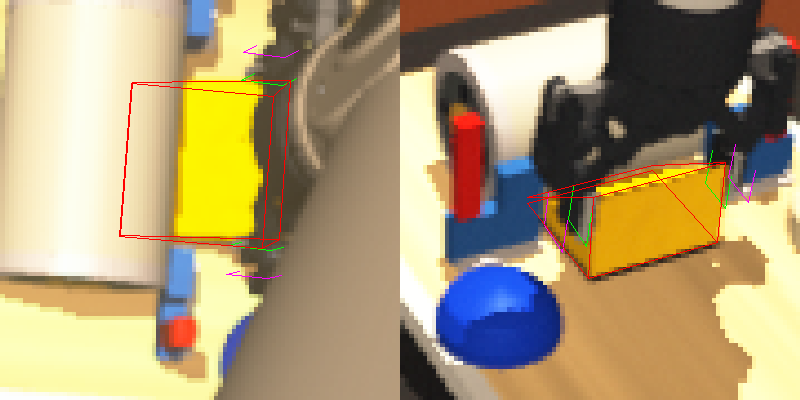

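```bash

python3 -m jog '[[[0.9,0,0.4],[0,0,0],0.2],[[0.9,0,0.4],[0,0,0],0.2],[[0,0,0.2],[0,0,0],0.2],[[0,0,0],[0,0,0],0.2]]'
python3 -c "
from hub import *
indeck(); o=snap('10'); hubfit('10'); facefit('10',0,-.003,0.0025)"
python3 -m jog '[[[0.8,0,0.1],[0,0,0],0.2],[[0,0,0],[0,0,0],0.2],[[0,0,0],[0,0,0],0.2]]'
python3 -c "
from hub import *
indeck(); o=snap('11'); hubfit('11'); facefit('11',0,-.003,0.0025)"
```

```text
t: 11.48
eef_pos: [0.5486, 0.0028, 0.0359]
tool_rot: [-0.087, 0.723, 0.679, 0.094]
contact_force: [-0.5, -2.9, 2.7]
gripper_width: 0.933
t 11.47 deck xyz mm [ -2.7 -20.  -11.7] yaw -0.16 tilt 7.74 F deck [-0.29 -2.58  2.99] w 0.933
hub top 2267 [60.85  1.65 44.82]
hub side 366 [ 59.2  -10.32  43.86]
face 10 top 466 slope xy [ 0.001 -0.66 ] dy mm -1.75 -> chock y 0.75
t: 11.95
eef_pos: [0.5488, 0.0033, 0.0359]
tool_rot: [-0.087, 0.723, 0.679, 0.094]
contact_force: [-1.3, -5.2, 4.9]
gripper_width: 0.932
t 11.95 deck xyz mm [ -2.6 -19.4 -11.7] yaw -0.16 tilt 7.72 F deck [-0.99 -4.68  5.46] w 0.932
hub top 2275 [60.82  0.5  44.88]
hub side 361 [60.16  4.61 43.91]
face 11 top 455 slope xy [ 0.004 -0.654] dy mm -1.02 -> chock y 1.48
```

```bash

for i in 1; do python3 -m jog '[[[1,0,0],[0,0,0],0.2],[[0,0,0],[0,0,0],0.2],[[0,0,0],[0,0,0],0.2]]' >/dev/null; python3 -c "
from hub import *
indeck(); o=snap('12'); hubfit('12'); facefit('12',0,-.003,0.0032)"; done
python3 -m jog '[[[0.5,0,0],[0,0,0],0.2],[[0,0,0],[0,0,0],0.2],[[0,0,0],[0,0,0],0.2]]' >/dev/null; python3 -c "
from hub import *
indeck(); o=snap('13'); hubfit('13'); facefit('13',0,-.003,0.0032); overlay('13',dict(top=(270,180,90),side=(290,200,90)),'c13',[0,-.003,.0035])"
```

```text
t 12.43 deck xyz mm [ -2.5 -18.  -11.7] yaw -0.15 tilt 7.74 F deck [-0.08 -3.37  4.32] w 0.931
hub top 2272 [60.91  0.14 44.87]
hub side 355 [ 59.66 -12.44  43.99]
face 12 top 433 slope xy [-0.    -0.663] dy mm -0.29 -> chock y 2.91
t 12.9 deck xyz mm [ -2.6 -17.3 -11.7] yaw -0.14 tilt 7.75 F deck [ 1.52 -3.76  4.72] w 0.932
hub top 2267 [60.9   2.01 44.88]
hub side 342 [59.75 -1.58 43.98]
face 13 top 423 slope xy [-0.003 -0.663] dy mm 0.69 -> chock y 3.89
```

View pics/c13.png

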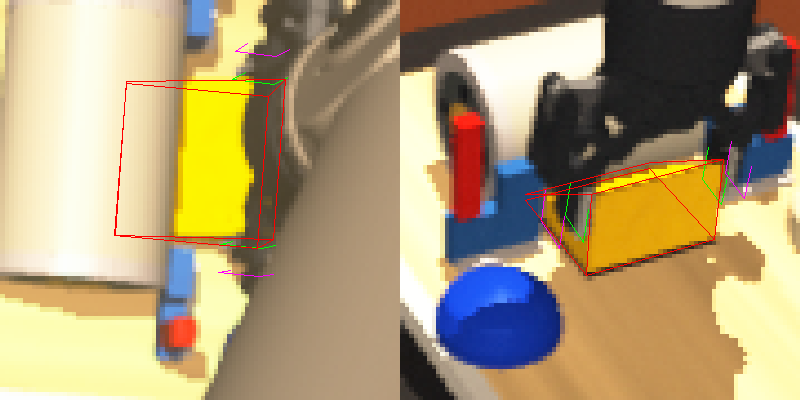

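```bash

python3 -m jog '[[[0.4,0,0],[0,0,0],0.2],[[0,0,0],[0,0,0],0.2],[[0,0,0],[0,0,0],0.2]]' >/dev/null; python3 -c "
from hub import *
indeck(); o=snap('14'); hubfit('14'); facefit('14',0,-.003,0.0037);o=snap('14b'); hubfit('14b'); facefit('14b',0,-.003,0.0037)"
```

```text
t 13.38 deck xyz mm [ -2.7 -17.2 -11.7] yaw -0.15 tilt 7.73 F deck [ 1.32 -4.76  4.93] w 0.932
hub top 2281 [60.86  0.62 44.82]
hub side 344 [ 59.22 -13.62  44.04]
face 14 top 415 slope xy [ 0.003 -0.656] dy mm -0.14 -> chock y 3.56
hub top 2271 [60.83  0.52 44.84]
hub side 343 [59.58 -8.13 44.01]
face 14b top 423 slope xy [ 0.001 -0.657] dy mm -0.17 -> chock y 3.53
```

```bash

python3 -m jog '[[[0.5,0,0],[0,0,0],0.2],[[0,0,0],[0,0,0],0.2],[[0,0,0],[0,0,0],0.2]]' >/dev/null; python3 -c "
from hub import *
indeck(); o=snap('15'); hubfit('15'); facefit('15',0,-.003,0.0037);o=snap('15b'); hubfit('15b'); facefit('15b',0,-.003,0.0037)"
```

```text
t 13.95 deck xyz mm [ -2.7 -17.2 -11.6] yaw -0.18 tilt 7.7 F deck [ 2.18 -5.81  5.77] w 0.933
hub top 2275 [60.87  1.9  44.86]
hub side 338 [59.5  -4.99 44.07]
face 15 top 420 slope xy [-0.004 -0.652] dy mm 0.22 -> chock y 3.92
hub top 2278 [60.87  0.98 44.85]
hub side 338 [59.87  5.22 44.03]
face 15b top 417 slope xy [ 0.003 -0.663] dy mm 0.01 -> chock y 3.71
```

```bash

python3 -m jog '[[[0,0,-0.3],[0,0,0],0.2],[[0,0,0],[0,0,0],0.2],[[0,0,0],[0,0,0],0.2]]' >/dev/null; python3 -c "
from hub import *
indeck(); o=snap('16'); hubfit('16'); facefit('16',0,-.003,0.0037);o=snap('16b'); hubfit('16b'); facefit('16b',0,-.003,0.0037); crop('16',dict(side=(300,190,80),top=(270,180,80)),0,'c16')"
```

```text
t 14.53 deck xyz mm [ -2.9 -16.9 -11.6] yaw -0.18 tilt 7.71 F deck [ 2.55 -5.28  2.08] w 0.93
hub top 2273 [61.11  0.66 44.9 ]
hub side 342 [59.82 -9.41 44.05]
face 16 top 416 slope xy [-0.002 -0.661] dy mm 0.92 -> chock y 4.62
hub top 2272 [61.07  2.47 44.83]
hub side 342 [60.31 -3.66 44.02]
face 16b top 417 slope xy [-0.002 -0.646] dy mm 0.85 -> chock y 4.55
```

View pics/c16.png

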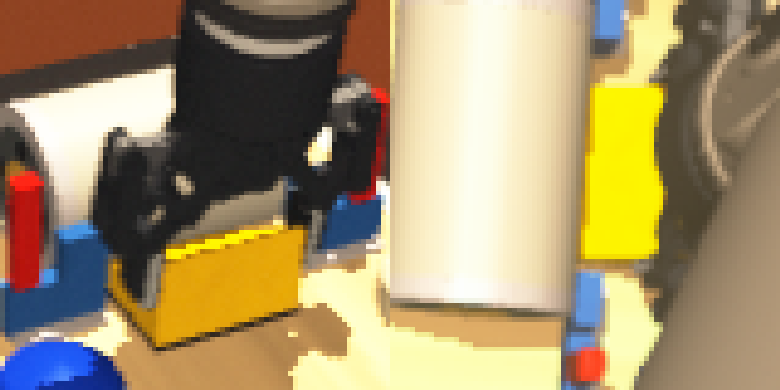

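The hub's fitted position has just begun to move, from 60.87 to 61.09 mm in deck y. The crop shows the yellow face touching the hub along its low side at (585,180), so the chock is snug. I release and withdraw upward.

```bash

python3 -m jog '[[[0,0,0],[0,0,0],-1],[[0,0,0],[0,0,0],-1],[[0,0,0],[0,0,0],-1],[[0,0,0],[0,0,0],-1]]'; python3 -c "
from hub import *
indeck(); o=snap('17'); hubfit('17'); facefit('17',0,-.003,0.0037); overlay('17',dict(top=(270,180,90),side=(320,200,70)),'c17',[0,-.003,.0042])"
```

```text
t: 15.22
eef_pos: [0.5484, 0.0066, 0.0365]
tool_rot: [-0.088, 0.723, 0.679, 0.094]
contact_force: [0.0, 0.2, -0.7]
gripper_width: 0.996
t 15.22 deck xyz mm [ -3.2 -16.1 -11.5] yaw -0.12 tilt 7.77 F deck [ 0.03  0.13 -0.74] w 0.996
hub top 2263 [60.88 -1.33 44.9 ]
hub side 310 [59.95  7.78 44.08]
face 17 top 413 slope xy [-0.005 -0.661] dy mm 0.11 -> chock y 3.81
```

View pics/c17.png

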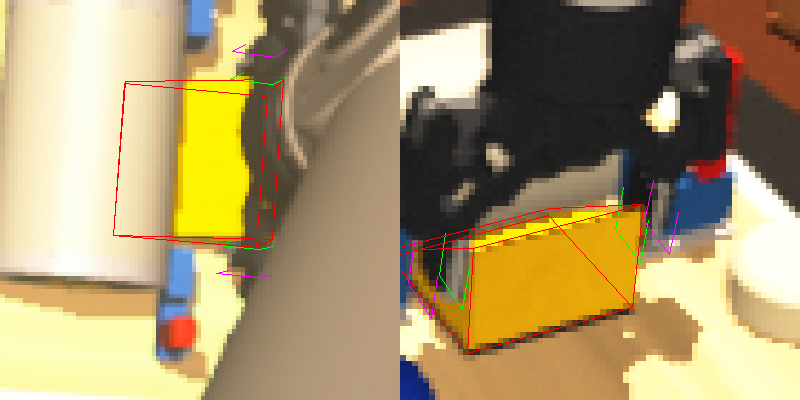

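```bash

python3 -m jog '[[[0,0,-10],[0,0,0],-1],[[0,0,-20],[0,0,0],-1],[[0,0,-40],[0,0,0],-1],[[0,0,-50],[0,0,0],-1],[[0,0,-20],[0,0,0],-1]]'; python3 -c "
from hub import *
indeck(); print(bot.get_obs()['q'].round(2)); o=snap('18'); hubfit('18'); facefit('18',0,-.003,0.0037); overlay('18',dict(top=(270,150,140),side=(270,180,140)),'c18',[0,-.003,.0038])
from fit3 import *
s,p,r=cur()
for c in(('top',),('side',)): 
  pass
d=np.load('pics/top18d.npy'); pp=cv2.imread('pics/top18.png').astype(int); red=(pp[...,2]>170)&(pp[...,1]<100)&(pp[...,0]<90)
for nm,(u0,u1,v0,v1) in dict(near=(300,325,245,265),far=(305,330,155,175)).items():
    m=np.zeros_like(red); m[v0:v1,u0:u1]=red[v0:v1,u0:u1]; Q,u,v=pts('top',d,m); l=(Q-td)@Rd; l=l[l[:,2]>.08]; print(nm,len(l),np.median(l,0),l.min(0),l.max(0))
"
```

```text
t: 15.95
eef_pos: [0.5477, -0.0313, 0.176]
tool_rot: [-0.085, 0.723, 0.679, 0.096]
contact_force: [0.4, -0.7, -0.9]
gripper_width: 0.999
t 15.95 deck xyz mm [ -1.7 -36.7 131.6] yaw -0.18 tilt 7.74 F deck [ 0.43 -0.82 -0.78] w 0.999
[-0.38  0.36  0.61  1.92 -0.55  1.02  0.46]
hub top 2277 [60.9   2.23 44.83]
hub side 1204 [59.69 -0.21 44.08]
face 18 top 664 slope xy [-0.007 -0.654] dy mm -0.11 -> chock y 3.59
near 29 [-0.09554936  0.0113312   0.08970434] [-0.10039355  0.00661779  0.08004784] [-0.08922636  0.01601525  0.09315781]
far 28 [0.09807747 0.01223862 0.08943073] [0.09256094 0.00732724 0.08099337] [0.10482157 0.01611687 0.09298097]
```

View pics/c18.png

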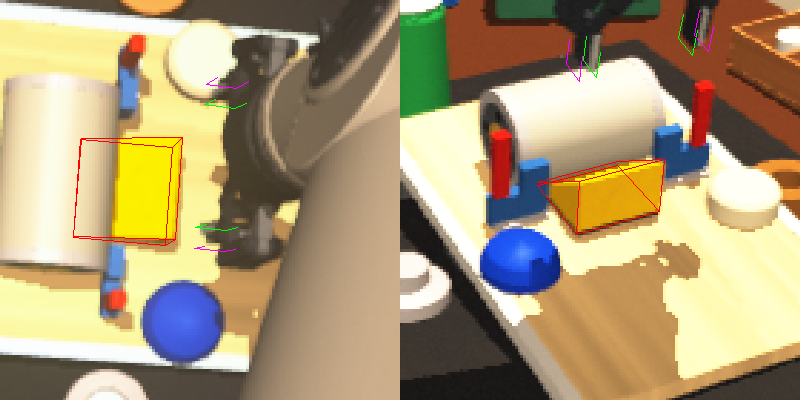

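The chock overlay fits in both cameras, with chock y at 3.6 to 3.8, and the hub is unmoved at 60.9. Next is the near post, with the tool turned a quarter.

```bash
python3 -c "
from plan import *
rows([target(-.0955,.0117,.15,90,0)],vmax=50,wmax=8)"
```

```text
[[4.0, -8.0, -1.0],[0.5, -0.5, -7.5],G],
[[5.0, -7.0, -1.0],[0.5, -0.5, -7.5],G],
[[6.0, -7.0, -1.0],[0.5, -0.5, -7.5],G],
[[7.0, -6.0, -1.0],[0.5, -0.5, -7.5],G],
[[7.0, -5.0, -1.0],[0.5, -0.5, -7.5],G],
[[8.0, -4.0, -1.0],[0.5, -0.5, -7.5],G],
[[8.0, -2.0, -1.0],[0.5, -0.4, -7.5],G],
[[9.0, -1.0, -1.0],[0.6, -0.4, -7.5],G],
[[9.0, -0.0, -2.0],[0.6, -0.5, -7.5],G],
[[9.0, 1.0, -2.0],[0.5, -0.5, -7.5],G],
[[8.0, 2.0, -1.0],[0.6, -0.4, -7.5],G],
[[8.7, 2.3, -1.8],[0.5, -0.5, -7.5],G],
end [0.4568 0.02   0.2002]
```

```bash
python3 -m jog '[[[4,-8,-1],[0.5,-0.5,-7.5],0],[[5,-7,-1],[0.5,-0.5,-7.5],0],[[6,-7,-1],[0.5,-0.5,-7.5],0],[[7,-6,-1],[0.5,-0.5,-7.5],0],[[7,-5,-1],[0.5,-0.5,-7.5],0],[[8,-4,-1],[0.5,-0.5,-7.5],0],[[8,-2,-1],[0.5,-0.4,-7.5],0],[[9,-1,-1],[0.6,-0.4,-7.5],0],[[9,0,-2],[0.6,-0.5,-7.5],0],[[9,1,-2],[0.5,-0.5,-7.5],0],[[8,2,-1],[0.6,-0.4,-7.5],0],[[9,2,-2],[0.5,-0.5,-7.5],0]]';  python3 -c "
from hub import *
indeck(); print(bot.get_obs()['q'].round(2)); o=snap('19'); overlay('19',dict(top=(250,190,110),side=(250,150,120)),'c19',None,(-26,-60),(-22,22)); rows([target(-.0955,.0117,.10,90,0)],dec=1,vmax=50)"
```

```text
t: 17.55
eef_pos: [0.4537, 0.0215, 0.1968]
tool_rot: [-0.002, 0.027, 0.998, 0.061]
contact_force: [-0.6, -0.2, 0.5]
gripper_width: 0.501
t 17.55 deck xyz mm [-98.6  12.6 146.4] yaw 90.31 tilt -0.06 F deck [-0.63 -0.15  0.55] w 0.501
[-0.41  0.12  0.35  2.09 -0.2   0.94  1.57]
[[-3.8, -1.2, 46.6],[-0.0, -0.4, 0.2],G],
end [0.4571 0.0261 0.1506]
```

View pics/c19.png

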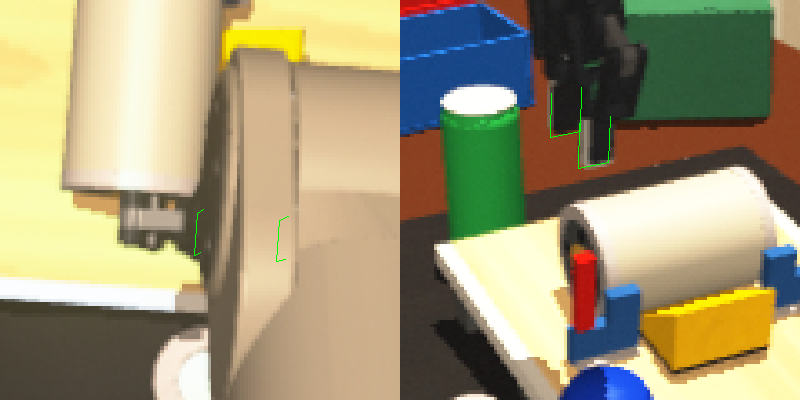

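```bash
python3 -m jog '[[[-3,-1,46],[0,-0.4,0.2],0],[[0,0,0],[0,0,0],0],[[0,0,0],[0,0,0],0]]';  python3 -c "
from hub import *
indeck();o=snap('20'); hubfit('20'); overlay('20',dict(top=(250,190,110),side=(270,190,90)),'c20',None,(-26,-60),(-22,22)); rows([target(-.0955,.0115,.031,90,0)],dec=1,vmax=50)"
```

```text
t: 18.02
eef_pos: [0.4582, 0.0251, 0.1525]
tool_rot: [0.003, 0.032, 0.998, 0.061]
contact_force: [0.1, -0.3, 0.1]
gripper_width: 0.5
t 18.02 deck xyz mm [-94.3  11.  102. ] yaw 89.72 tilt -0.03 F deck [ 0.17 -0.33  0.11] w 0.5
hub top 2180 [60.87  1.44 44.93]
hub side 1158 [59.67 -3.35 43.96]
[[1.1, 0.1, 35.8],[0.0, 0.1, -0.1],G],
[[1.0, 0.2, 35.9],[0.0, 0.1, -0.1],G],
end [0.4576 0.0343 0.0821]
```

View pics/c20.png

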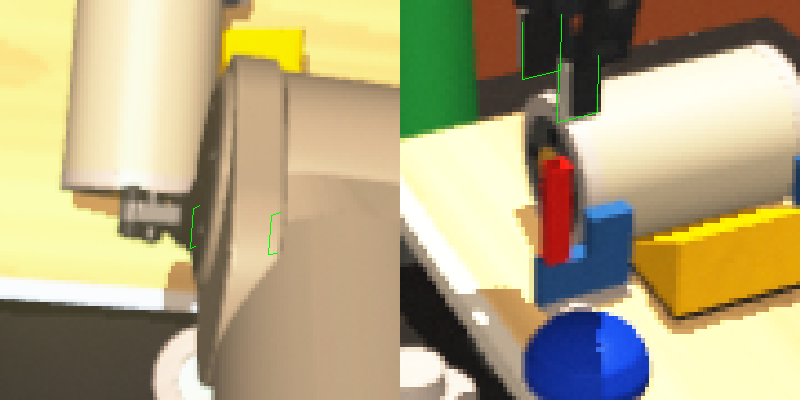

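```bash
python3 -m jog '[[[1,0,25],[0,0,0],0],[[1,0,25],[0,0,0],0],[[1,0,20],[0,0,0],0],[[0,0,0],[0,0,0],0],[[0,0,0],[0,0,0],0]]';  python3 -c "
from hub import *
indeck();o=snap('21'); hubfit('21'); overlay('21',dict(top=(250,190,110),side=(270,190,90)),'c21',None,(-26,-60),(-22,22))"
```

```text
t: 18.75
eef_pos: [0.4567, 0.0339, 0.0838]
tool_rot: [0.004, 0.032, 0.998, 0.061]
contact_force: [-1.0, 0.4, -0.5]
gripper_width: 0.495
t 18.75 deck xyz mm [-96.4  11.3  32.7] yaw 89.8 tilt 0.01 F deck [-1.06  0.28 -0.49] w 0.495
hub top 2133 [60.9  -2.02 44.94]
hub side 1043 [59.75  5.73 44.06]
```

View pics/c21.png

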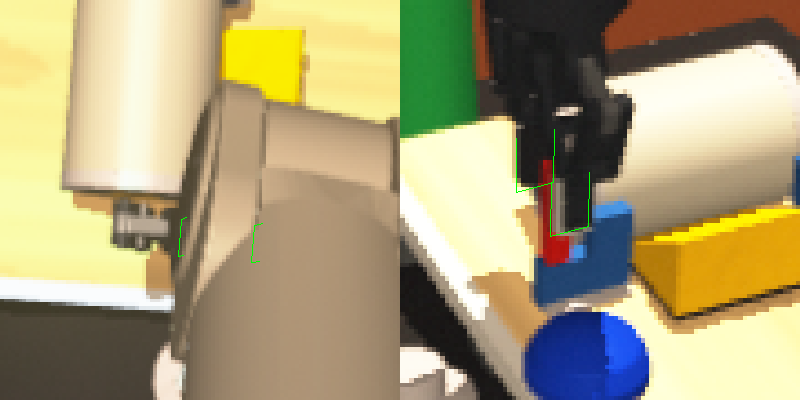

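```bash
python3 -m jog '[[[0,0,0],[0,0,0],0.8],[[0,0,0],[0,0,0],0.8],[[0,0,0],[0,0,0],0.8],[[0,0,0],[0,0,0],0.8]]' 25;  python3 -c "
from hub import *
indeck();o=snap('22'); hubfit('22')
cv2.imwrite('pics/c22.png',cv2.resize(cv2.imread('pics/side22.png')[190:280,270:360],None,fx=4,fy=4))"
```

```text
t: 19.35
eef_pos: [0.4559, 0.0324, 0.083]
tool_rot: [0.003, 0.032, 0.998, 0.06]
contact_force: [-0.1, -5.2, 4.3]
gripper_width: 0.134
t 19.35 deck xyz mm [-97.    9.7  32.1] yaw 89.74 tilt -0.08 F deck [ 0.19 -4.64  4.95] w 0.134
hub top 2151 [60.94 -1.65 44.9 ]
hub side 1081 [59.86  2.24 44.05]
```

View pics/c22.png

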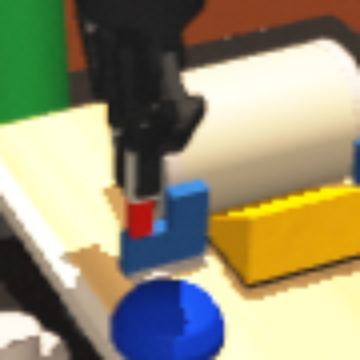

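```bash
python3 -m jog '[[[0,-1.5,-0.3],[0,0,0],0.8],[[2,0,0],[0,0,0],0.8],[[3,0,0],[0,0,0],0.8],[[3,0,0],[0,0,0],0.8],[[3,0,0],[0,0,0],0.8],[[2,0,0],[0,0,0],0.8],[[0,0,0],[0,0,0],0.8]]';  python3 -c "
from hub import *
indeck();o=snap('23'); hubfit('23')"
```

```text
t: 20.32
eef_pos: [0.4425, 0.0332, 0.083]
tool_rot: [0.003, 0.031, 0.998, 0.061]
contact_force: [1.2, -3.5, 7.4]
gripper_width: 0.134
t 20.32 deck xyz mm [-110.5    9.6   32.1] yaw 89.81 tilt -0.01 F deck [ 1.39 -2.48  7.75] w 0.134
hub top 2212 [60.92 -2.65 44.92]
hub side 1176 [59.7  -3.61 43.93]
```

```bash
python3 -m jog '[[[3,-0.5,-0.6],[0,0,0],0.8],[[4,0,0],[0,0,0],0.8],[[4,0,0],[0,0,0],0.8],[[4,0,0],[0,0,0],0.8],[[4,0,0],[0,0,0],0.8],[[0,0,0],[0,0,0],0.8]]';  python3 -c "
from hub import *
indeck();o=snap('24'); hubfit('24')
cv2.imwrite('pics/c24.png',cv2.resize(cv2.imread('pics/side24.png')[190:290,260:380],None,fx=4,fy=4))"
```

```text
t: 21.18
eef_pos: [0.4225, 0.0343, 0.083]
tool_rot: [0.002, 0.031, 0.998, 0.061]
contact_force: [-1.4, 3.2, 1.5]
gripper_width: 0.129
t 21.18 deck xyz mm [-130.5    9.5   32.2] yaw 89.83 tilt 0.0 F deck [-1.56  3.28  1.08] w 0.129
hub top 2260 [60.91 -2.08 44.81]
hub side 1200 [59.67 -4.66 43.92]
```

View pics/c24.png

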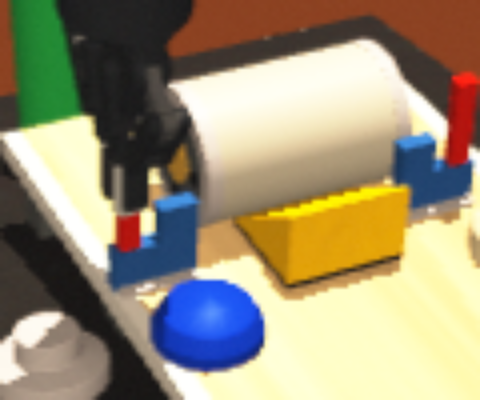

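```bash
python3 -m jog '[[[2,0.5,0],[0,0,0],0.8],[[1.5,0,0],[0,0,0],0.8],[[0,0,0],[0,0,0],0.8]]';  python3 -c "
from plan import *
indeck()"; python3 -m jog '[[[1.5,0,0],[0,0,0],0.8],[[0,0,0],[0,0,0],0.8]]';  python3 -c "
from plan import *
indeck()"
```

```text
t: 21.65
eef_pos: [0.4199, 0.0345, 0.0831]
tool_rot: [0.003, 0.031, 0.998, 0.061]
contact_force: [1.6, 1.0, -2.8]
gripper_width: 0.136
t 21.65 deck xyz mm [-133.1    9.6   32.2] yaw 89.8 tilt -0.03 F deck [ 1.49  0.73 -2.95] w 0.136
t: 21.9
eef_pos: [0.4183, 0.0346, 0.0831]
tool_rot: [0.003, 0.032, 0.998, 0.061]
contact_force: [0.0, 0.7, -4.4]
gripper_width: 0.134
t 21.9 deck xyz mm [-134.7    9.6   32.2] yaw 89.8 tilt -0.03 F deck [-0.03  0.18 -4.43] w 0.134
```

```bash
python3 -m jog '[[[1.5,0,0],[0,0,0],0.8],[[0,0,0],[0,0,0],0.8],[[0,0,0],[0,0,0],0.8]]';  python3 -c "
from plan import *
indeck()"; python3 -m jog '[[[1.5,0,0],[0,0,0],0.8],[[0,0,0],[0,0,0],0.8],[[0,0,0],[0,0,0],0.8]]';  python3 -c "
from plan import *
indeck()"
```

```text
t: 22.28
eef_pos: [0.4167, 0.0347, 0.0831]
tool_rot: [0.002, 0.031, 0.998, 0.061]
contact_force: [0.1, -0.4, -4.7]
gripper_width: 0.132
t 22.27 deck xyz mm [-136.3    9.6   32.2] yaw 89.81 tilt -0.03 F deck [ 0.09 -1.01 -4.64] w 0.132
t: 22.65
eef_pos: [0.4162, 0.0347, 0.0832]
tool_rot: [0.003, 0.032, 0.998, 0.061]
contact_force: [4.6, 0.6, -12.7]
gripper_width: 0.131
t 22.65 deck xyz mm [-136.9    9.6   32.3] yaw 89.81 tilt -0.04 F deck [  4.55  -0.73 -12.69] w 0.131
```

The stop has hit its end: 39.9 mm of travel, then resistance. I open, rise and check.

```bash
python3 -m jog '[[[0,0,0],[0,0,0],0],[[0,0,0],[0,0,0],0],[[0,0,0],[0,0,0],0],[[0,0,-30],[0,0,0],0],[[0,0,-45],[0,0,0],0],[[0,0,-45],[0,0,0],0]]';  python3 -c "
from hub import *
indeck();o=snap('25'); hubfit('25');facefit('25',0,-.003,0.0037); print(bot.get_obs()['q'].round(2))
cv2.imwrite('pics/c25.png',np.hstack([cv2.resize(cv2.imread(f'pics/{n}25.png')[v:v+110,u:u+110],(400,400)) for n,(u,v) in dict(top=(250,170),side=(260,190)).items()]))
rows([target(.0,.0117,.16,90,0),target(.0985,.0117,.15,90,0)],vmax=50)"
```

```text
t: 23.4
eef_pos: [0.414, 0.0201, 0.2036]
tool_rot: [0.003, 0.032, 0.998, 0.061]
contact_force: [1.1, 0.8, -0.9]
gripper_width: 0.505
t 23.4 deck xyz mm [-138.1    9.7  153.7] yaw 89.8 tilt -0.03 F deck [ 1.06  0.74 -1.02] w 0.505
hub top 2263 [60.93 -1.31 44.86]
hub side 1202 [59.84 -4.1  44.08]
face 25 top 665 slope xy [-0.007 -0.657] dy mm -0.04 -> chock y 3.66
[-0.44  0.02  0.36  2.16 -0.16  0.94  1.52]
[[-45.0, 1.0, -1.0],[0.0, 0.2, -0.1],G],
[[-45.0, 0.0, -1.0],[0.1, 0.2, -0.0],G],
[[-44.7, 0.8, -0.4],[0.0, 0.2, -0.1],G],
[[-49.0, -0.0, 5.0],[0.0, -0.0, 0.0],G],
[[-49.5, -0.1, 5.0],[0.0, -0.0, 0.0],G],
end [0.6503 0.0084 0.2002]
```

View pics/c25.png

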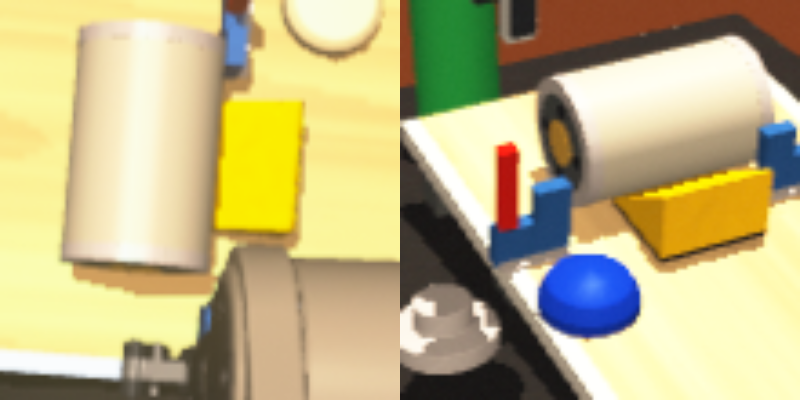

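The near stop is fully out, and the hub and chock have not moved. Now the far post.

```bash
python3 -m jog '[[[-45,0,-1],[0,0.2,0],0],[[-45,0,-1],[0,0.2,0],0],[[-45,0,0],[0,0,0],0],[[-49,0,3],[0,0,0],0],[[-49,0,5],[0,0,0],0],[[0,0,20],[0,0,0],0],[[0,0,0],[0,0,0],0]]';  python3 -c "
from hub import *
indeck();o=snap('26'); overlay('26',dict(top=(280,130,80),side=(330,160,80)),'c26',None,(-26,-60),(-22,22)); hubfit('26');rows([target(.0985,.0102,.033,90,0)],dec=1,vmax=25)"
```

```text
t: 24.38
eef_pos: [0.6445, 0.0094, 0.1728]
tool_rot: [-0.004, 0.031, 0.998, 0.061]
contact_force: [-0.0, 0.9, -0.8]
gripper_width: 0.498
t 24.38 deck xyz mm [ 92.6   8.9 122.7] yaw 89.79 tilt -0.05 F deck [-0.07  0.81 -0.89] w 0.498
hub top 1825 [6.080e+01 3.000e-02 4.493e+01]
hub side 1198 [59.64 -2.09 43.91]
[[-1.3, 0.3, 23.1],[-0.0, -0.1, -0.1],G],
[[-1.3, 0.3, 23.1],[-0.0, -0.1, -0.0],G],
[[-1.3, 0.4, 23.1],[-0.0, -0.1, -0.1],G],
[[-1.2, 0.3, 23.0],[-0.0, -0.1, -0.0],G],
end [0.6512 0.0212 0.0839]
```

View pics/c26.png

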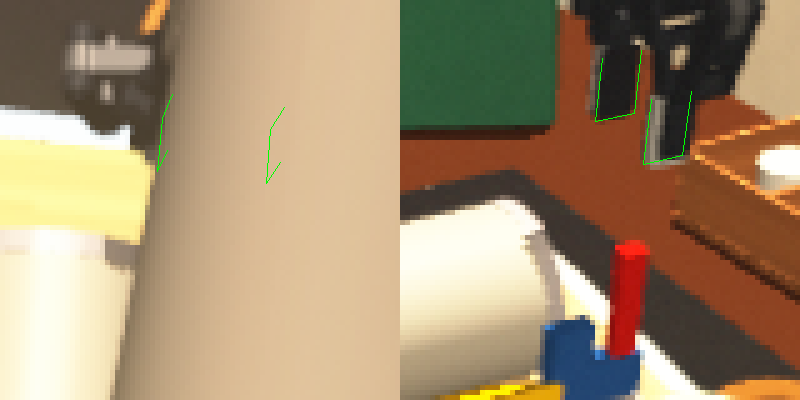

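```bash
python3 -m jog '[[[-6,0.5,10],[0,0,0],0],[[0,0.5,26],[0,0,0],0],[[0,0,25],[0,0,0],0],[[0,0,25],[0,0,0],0],[[0,0,4],[0,0,0],0],[[0,0,0],[0,0,0],0]]';  python3 -c "
from hub import *
indeck();o=snap('27'); overlay('27',dict(top=(280,130,80),side=(330,180,80)),'c27',None,(-26,-60),(-22,22)); hubfit('27')"
```

```text
t: 25.22
eef_pos: [0.6537, 0.0205, 0.0872]
tool_rot: [-0.0, 0.031, 0.998, 0.061]
contact_force: [-0.3, -0.4, 0.5]
gripper_width: 0.5
t 25.23 deck xyz mm [101.1  10.1  36.3] yaw 89.82 tilt -0.01 F deck [-0.25 -0.37  0.52] w 0.5
hub top 1237 [60.88  2.09 44.97]
hub side 1198 [59.65 -2.32 44.05]
```

View pics/c27.png

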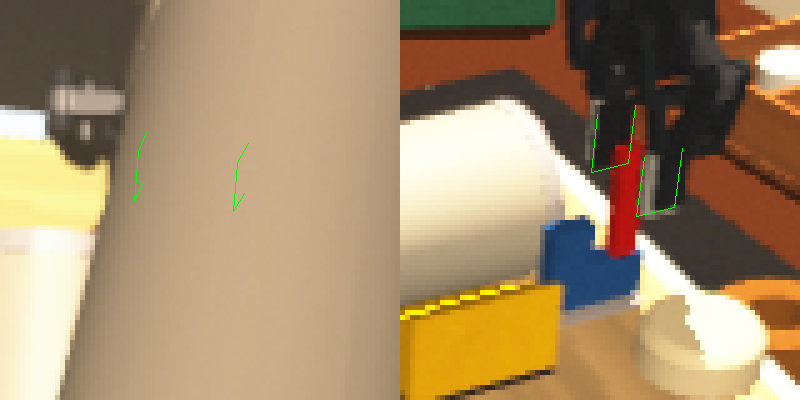

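```bash
python3 -m jog '[[[2,0,3],[0,0,0],0],[[0,0,0],[0,0,0],0.8],[[0,0,0],[0,0,0],0.8],[[0,0,0],[0,0,0],0.8],[[0,0,0],[0,0,0],0.8]]';  python3 -c "
from hub import *
indeck();o=snap('28'); hubfit('28')
cv2.imwrite('pics/c28.png',cv2.resize(cv2.imread('pics/side28.png')[180:270,320:430],None,fx=4,fy=4))"
```

```text
t: 25.95
eef_pos: [0.6514, 0.0206, 0.0838]
tool_rot: [-0.001, 0.031, 0.998, 0.061]
contact_force: [-0.5, -0.4, 2.9]
gripper_width: 0.138
t 25.95 deck xyz mm [98.8  9.6 33. ] yaw 89.8 tilt -0.03 F deck [-0.47 -0.06  2.92] w 0.138
hub top 1240 [60.85 -0.81 44.98]
hub side 1208 [59.79  2.68 44.13]
```

View pics/c28.png

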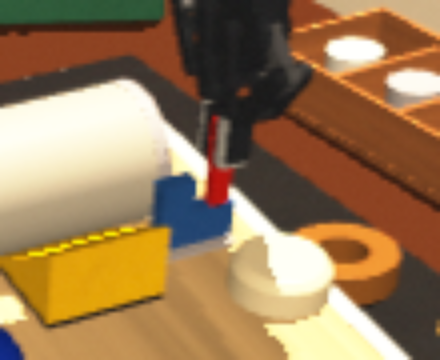

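Gripped, with an 11.7 mm opening. I pull outwards, which is tool -x.

```bash
python3 -m jog '[[[-2,0,-0.3],[0,0,0],0.8],[[-3,0,0],[0,0,0],0.8],[[-3,0,0],[0,0,0],0.8],[[-3,0,0],[0,0,0],0.8],[[-3,0,0],[0,0,0],0.8],[[-2,0,0],[0,0,0],0.8],[[0,0,0],[0,0,0],0.8]]';  python3 -c "
from hub import *
indeck();o=snap('29'); hubfit('29')"
```

```text
t: 26.92
eef_pos: [0.6678, 0.0197, 0.0839]
tool_rot: [-0.0, 0.031, 0.998, 0.061]
contact_force: [0.4, -3.2, 2.3]
gripper_width: 0.132
t 26.93 deck xyz mm [115.3   9.7  33. ] yaw 89.8 tilt -0.04 F deck [ 0.55 -2.82  2.69] w 0.132
hub top 1102 [60.82  1.03 44.82]
hub side 1189 [59.69 -5.82 43.96]
```

```bash
python3 -m jog '[[[-3,0,0],[0,0,0],0.8],[[-4,0,0],[0,0,0],0.8],[[-4,0,0],[0,0,0],0.8],[[-4,0,0],[0,0,0],0.8],[[-3,0,0],[0,0,0],0.8],[[0,0,0],[0,0,0],0.8]]';  python3 -c "
from hub import *
indeck();o=snap('30'); hubfit('30')"
python3 -m jog '[[[-2,0,0],[0,0,0],0.8],[[-1.5,0,0],[0,0,0],0.8],[[0,0,0],[0,0,0],0.8]]';  python3 -c "
from plan import *
indeck()"
```

```text
t: 27.78
eef_pos: [0.6861, 0.0186, 0.0839]
tool_rot: [0.0, 0.031, 0.998, 0.061]
contact_force: [0.7, -4.7, 2.3]
gripper_width: 0.133
t 27.77 deck xyz mm [133.5   9.7  33. ] yaw 89.81 tilt -0.03 F deck [ 0.96 -4.35  2.84] w 0.133
hub top 919 [60.68  0.52 45.18]
hub side 1204 [59.8   2.27 44.15]
t: 28.25
eef_pos: [0.6887, 0.0185, 0.0838]
tool_rot: [-0.001, 0.031, 0.998, 0.061]
contact_force: [-1.3, -5.0, 4.1]
gripper_width: 0.134
t 28.25 deck xyz mm [136.2   9.7  32.9] yaw 89.8 tilt -0.02 F deck [-1.01 -4.56  4.7 ] w 0.134
```

```bash
python3 -m jog '[[[-1.5,0,0],[0,0,0],0.8],[[0,0,0],[0,0,0],0.8],[[0,0,0],[0,0,0],0.8]]';  python3 -c "
from plan import *
indeck()"; python3 -m jog '[[[-1.5,0,0],[0,0,0],0.8],[[0,0,0],[0,0,0],0.8],[[0,0,0],[0,0,0],0.8]]';  python3 -c "
from plan import *
indeck()"
```

```text
t: 28.62
eef_pos: [0.6887, 0.0185, 0.0838]
tool_rot: [-0.002, 0.031, 0.998, 0.061]
contact_force: [-6.0, -4.9, 7.5]
gripper_width: 0.135
t 28.62 deck xyz mm [136.2   9.7  32.9] yaw 89.79 tilt -0.0 F deck [-5.71 -4.3   8.09] w 0.135
t: 29.0
eef_pos: [0.6887, 0.0185, 0.0837]
tool_rot: [-0.004, 0.031, 0.998, 0.061]
contact_force: [-10.8, -4.4, 11.1]
gripper_width: 0.135
t 29.0 deck xyz mm [136.1   9.7  32.8] yaw 89.79 tilt 0.02 F deck [-10.55  -3.61  11.61] w 0.135
```

The stop is at its hard end: force rises with no motion. I ease the pull, open, rise, and check everything.

```bash
python3 -m jog '[[[1.5,0,-0.5],[0,0,0],0.8],[[0,0,0],[0,0,0],0],[[0,0,0],[0,0,0],0],[[0,0,0],[0,0,0],0],[[0,0,-30],[0,0,0],0],[[0,0,-50],[0,0,0],0],[[0,0,-60],[0,0,0],0],[[0,0,-60],[0,0,0],0],[[0,-50,-20],[0,0,0],0],[[0,-55,0],[0,0,0],0],[[0,-60,0],[0,0,0],0],[[0,0,0],[0,0,0],0]]';  python3 -c "
from hub import *
indeck();o=snap('31'); hubfit('31');facefit('31',0,-.003,0.0037)
cv2.imwrite('pics/c31.png',np.hstack([cv2.resize(cv2.imread(f'pics/{n}31.png')[v:v+150,u:u+200],(400,300)) for n,(u,v) in dict(top=(220,140),side=(250,180)).items()]))"
```

```text
t: 30.5
eef_pos: [0.6773, -0.1791, 0.2819]
tool_rot: [-0.001, 0.036, 0.998, 0.059]
contact_force: [0.1, 0.9, -0.2]
gripper_width: 0.503
t 30.5 deck xyz mm [ 136.6 -162.6  253.6] yaw 89.25 tilt -0.22 F deck [ 0.03  0.86 -0.31] w 0.503
hub top 2261 [60.91 -0.47 44.9 ]
hub side 1196 [59.6  -1.46 43.97]
face 31 top 663 slope xy [-0.001 -0.652] dy mm -0.01 -> chock y 3.69
```

View pics/c31.png

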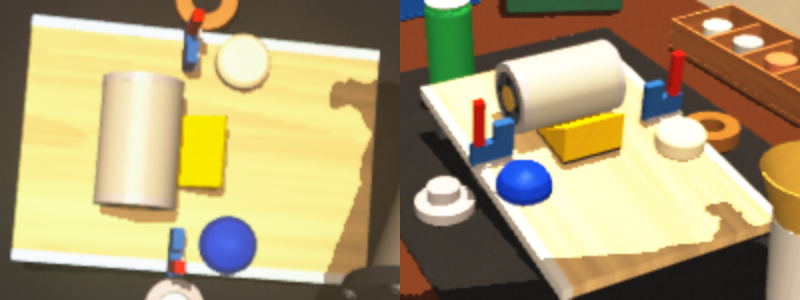

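```bash
python3 -c "
from hub import *
d0=np.load('pics/top0d.npy')
for tag in('0','31'):
    d=np.load(f'pics/top{tag}d.npy'); pp=cv2.imread(f'pics/top{tag}.png').astype(int)
    P,u,v=pts('top',d); L=(P-td)@Rd; c=pp[v,u]
    red=(c[:,2]>140)&(c[:,1]<100)&(c[:,0]<90)&(L[:,2]>.082)&(abs(L[:,1]-.012)<.02)
    for s in(-1,1):
        l=L[red&(s*L[:,0]>.07)&(s*L[:,0]<.16)]; print(tag,'post',s,len(l),(np.median(l,0)*1000).round(1))
    for nm,x,z0,z1 in(('lens',-.105,.01,.04),('cap',.105,.018,.03)):
        k=(abs(L[:,0]-x)<.04)&(abs(L[:,1]+.05)<.03)&(L[:,2]>z0)&(L[:,2]<z1); print(tag,nm,k.sum(),(L[k].mean(0)*1000).round(1))
a=np.load('pics/side0d.npy');b=np.load('pics/side31d.npy')
p=np.abs(cv2.imread('pics/side0.png').astype(int)-cv2.imread('pics/side31.png')).max(2)>60
cv2.imwrite('pics/diff.png',(p*255).astype(np.uint8))
"
```

```text
0 post -1 28 [-94.   11.   89.9]
0 post 1 28 [97.3 12.  90.4]
0 lens 608 [-105.4  -49.7   22.7]
0 cap 530 [107.  -52.1  23.3]
31 post -1 30 [-135.7   11.7   89.6]
31 post 1 32 [135.2  10.8  90. ]
31 lens 611 [-105.1  -49.5   22.4]
31 cap 530 [107.  -52.   23.3]
```

View pics/diff.png

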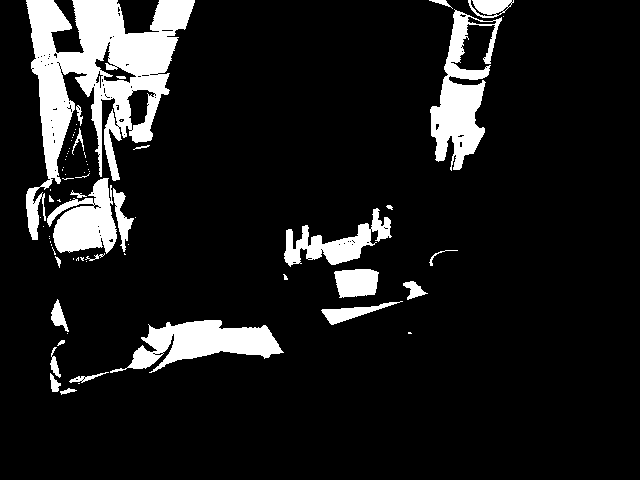

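View pics/side31.png

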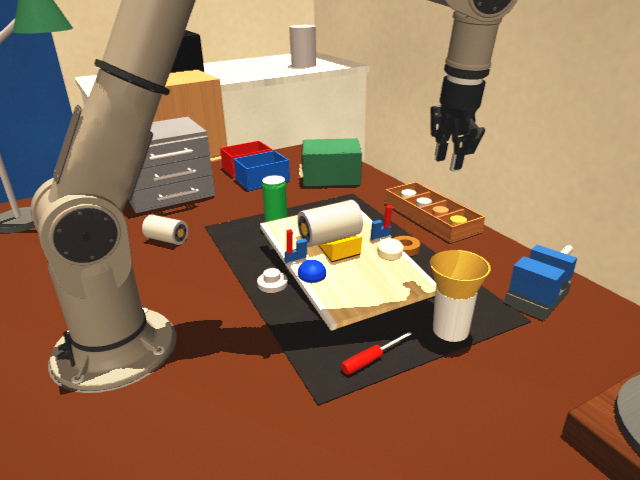

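The posts are symmetric at -135.7 and +135.2 mm, so both stops are fully out. Hub and chock stand still, and the bystanders are unchanged apart from an arm shadow on the funnel rim. The gripper is clear at (455,130). I hand in.

```bash
python3 -c "
from hub import *
snap('32'); hubfit('32'); print(bot.hand_in())"
```

```text
hub top 2259 [6.096e+01 2.000e-02 4.485e+01]
hub side 1186 [59.55 -1.58 44.09]
the job is handed in; nothing more can be done
None
```

The job is done and handed in at about 31 s: the hub rests still on the chock alone, about 0.1 mm from its starting place by the top camera. I gripped the chock by its flanks, slid it up between the stops and straightened it. I stopped when the hub moved 0.2 mm at first contact, and it settled back when I let go. Then I drew the near stop and after it the far stop outwards by their posts, each to its hard end.

Last checks:
- **Hub:** its centre is at deck y = 60.9 to 61.0 mm, against 60.9 mm at the start.
- **Chock:** it sits at y = 3.7 mm, where snug is 3.9 mm, and was square to the deck when last held. It is within about 1 mm of the hub's middle.
- **Stops:** the posts are at x = -135.7 and +135.2 mm, moved about 41.7 and 37.9 mm in the pictures. The near figure is over the 40 mm possible by about 2 mm of measuring error. The arm itself travelled 39.9 mm (near) and 37.4 mm (far).
- **Bystanders:** lens and cap are within 0.3 mm of where they were. The before-and-after side pictures show no other thing moved, and nothing touches the robot.

Where checks disagreed:
- **Cameras:** the side camera put the hub 1 to 1.5 mm lower on the slope than the top camera, at the start and at the end alike.
- **Fingertips:** they stood about 20 mm farther back along the tool than the description suggested, so I set gripping heights from the pictures.

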